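# Clear the pile beside the microscope

### The job

The microscope session is over: take the pile on the bench apart from the top, one piece at a time, and put each piece away: first the objective lens upright in the small round cup, then the wooden case in the square tray, then the white dish centred on the round metal stage, and last the slide box in the long tray. Seat each piece flat inside its place, the case and the box square with their trays, setting them down rather than dropping them. Leave the two stoppered flasks on the bench in front of the robot standing where they are.

Things in the scene. Friction and masses are not known exactly. Their poses are not given: they have to be found in the camera images.
- lens: Microscope objective lens, top of the pile: a steel cylinder 26 mm in diameter from its foot to 32 mm up, with a black band, then a narrower cone (22 to 15 mm) to its top at 42 mm; about 0.1 kg. It stands upright on its foot, on the wooden case. Origin: centre of its foot; z up its axis.
- case: Small closed square case of brown wood, 38 x 38 mm, 20 mm high, about 0.04 kg; second in the pile, lies on the dish, under the lens. Origin: centre of its underside; x and y along its sides, z up.
- dish: Closed white glazed round dish (a solid disc), 56 mm in diameter, 16 mm high, about 0.06 kg; third in the pile, lies on the slide box, under the case. Origin: centre of its underside; z up.
- slide_box: Closed grey plastic slide box, 100 mm (its x) x 60 mm (its y), 30 mm high, about 0.18 kg; the bottom of the pile, lies on the bench (height 0). Origin: centre of its underside; z up.
- lens_cup: Place of the lens: a low round black cup fixed to the bench, 60 mm outer diameter, 12 mm high, with a round recess 44 mm in diameter and 4 mm deep (grey floor 8 mm above the bench). Origin: centre of its underside; z up.
- case_tray: Place of the wooden case: a small square dark steel tray fixed to the bench, 56 x 56 mm inside, floor 3 mm above the bench, walls 3 mm thick whose top is 7 mm above the bench. Origin: centre of its underside; x and y along its sides, z up.
- dish_stage: Place of the dish: a round warming stage fixed to the bench, 88 mm in diameter with a black side, its flat bare aluminium top 80 mm in diameter, 12 mm above the bench, no rim. Origin: centre of its underside; z up.
- box_tray: Place of the slide box: a long dark steel tray fixed to the bench, 118 mm (its x) x 78 mm (its y) inside, floor 3 mm above the bench, walls 3 mm thick whose top is 8 mm above the bench. Origin: centre of its underside; x along its long side, z up.
- flask_left: Bystander: conical glass flask with blue granules and a cork, 66 mm in diameter at the base, 119 mm tall, loose on the bench in front of the robot to its left. Origin: centre of its underside.
- flask_right: Bystander: conical glass flask with red granules and a cork, 66 mm in diameter at the base, 119 mm tall, loose on the bench in front of the robot to its right. Origin: centre of its underside.
Things that resemble listed ones, but are neither listed nor needed, are in the scene too. Several things have the shape of the slide_box; the one meant has the colours described above.

How it is judged (in metres and radians):
On the way, in this order (a step that is already met when the one before it is completed fails the run):
1. the objective lens stands in the round cup, let go (horizontal distance between lens and lens_cup below 0.013 m and z of lens in the frame of lens_cup between 0.004 and 0.012 m and angle between lens's own z axis and vertical below 0.12 rad and contact force between the fingers and lens below 0.1 N), for 0.2 s.
2. the wooden case lies in the square tray, let go (horizontal distance between case and case_tray below 0.015 m and z of case in the frame of case_tray between -0.001 and 0.007 m and angle between case's own z axis and vertical below 0.12 rad and (angle between the x axis of case and the x axis of case_tray, either way round below 0.26 rad or angle between the x axis of case and the y axis of case_tray, either way round below 0.26 rad) and contact force between the fingers and case below 0.1 N), for 0.2 s.
3. the white dish lies on the round metal stage, let go (horizontal distance between dish and dish_stage below 0.014 m and z of dish in the frame of dish_stage between 0.008 and 0.016 m and angle between dish's own z axis and vertical below 0.12 rad and contact force between the fingers and dish below 0.1 N), for 0.2 s.
4. the slide box lies in the long tray, let go (horizontal distance between slide_box and box_tray below 0.015 m and z of slide_box in the frame of box_tray between -0.001 and 0.007 m and angle between slide_box's own z axis and vertical below 0.12 rad and angle between the x axis of slide_box and the x axis of box_tray, either way round below 0.26 rad and contact force between the fingers and slide_box below 0.1 N), for 0.2 s.
At the end, for the whole second after the job is handed in: All let go, at rest, level (0.12 rad), at floor height of their places (4 mm) and near their middles: lens in round cup (13 mm), case in square tray (15 mm), dish on round stage (14 mm), slide box in long tray (15 mm); case and box square with their trays within 0.26 rad (all of step 1 and all of step 2 and all of step 3 and all of step 4 and linear speed of each of lens, case, dish, slide_box below 0.02 m/s); the robot touches nothing.
It fails at once if the objective lens is dropped (falls faster than 0.7 m/s, about 25 mm of free fall) (contact force between the fingers and lens below 0.1 N and linear speed of lens above 0.7 m/s).
It fails at once if the wooden case is dropped (falls faster than 0.7 m/s, about 25 mm of free fall) (contact force between the fingers and case below 0.1 N and linear speed of case above 0.7 m/s).
It fails at once if the white dish is dropped (falls faster than 0.7 m/s, about 25 mm of free fall) (contact force between the fingers and dish below 0.1 N and linear speed of dish above 0.7 m/s).
It fails at once if the slide box is dropped (falls faster than 0.7 m/s, about 25 mm of free fall) (contact force between the fingers and slide_box below 0.1 N and linear speed of slide_box above 0.7 m/s).
It fails at once if a bystanding flask is pushed more than 20 mm or tipped (distance of any of flask_left, flask_right from where it was at the start of the episode above 0.02 m or angle between any of flask_left, flask_right's own z axis and vertical above 0.3 rad).
It also fails if it takes over 128 s, if anything falls off the work surface, if the arm or the gripper's body presses on something with over 40 N, if the wrist force passes 120 N, or if a joint passes its speed limit or range.

### The arm

A 6-joint arm with a two-finger parallel gripper is mounted at the origin on the work surface. World frame = base frame: x ahead of the robot, y to its left, z up, the work surface at z = 0. Lengths are in m, angles in degrees, forces in N, time in s.
With the tool pointing down it reaches from about 0.4 to 0.825 m from the base axis. Payload 7 kg.
Tool frame: the origin (TCP) lies midway between the tips of the shut fingers; the grasp point (between the pads) lies 19 mm behind it; z points along the fingers, y is the direction in which the jaws open and shut (so a half turn about z gives the same grasp; the last joint's range is limited). The gripper opens to 88 mm and grips with 3 to 60 N. Pads are 19 mm wide; open, the fingers measure 130 mm over their backs; the gripper's body (78 mm by 193 mm) begins 47 mm behind the grasp point.
Start: joints at [85.778, 20.546, 0.682, 0, -70.136, -16.507], TCP at [0.239, 0.631, 0.227] pointing down, gripper open.
Joint ranges: [-176.03, 176.03], [-82.01, 121.73], [-58.28, 71.71], [-173.87, 95.51], [-174.79, -0.11], [-173.66, 173.66]. Speed limits (degrees/s): [136.94, 136.94, 172.46, 180, 180, 180].

### API

Orientations are given as [roll, pitch, yaw] about the fixed x, y, z axes, in that order (R = Rz(yaw) Ry(pitch) Rx(roll)).
In Python, from plant import get_state, capture, close_job gives the robot as it stands.
- The arm moves only by the tool apply_moves, never from a script. Its argument "commands" is a list of rows, each an object with "grip": the opening, from 0 (shut) to 1 (fully open); "dp": the shift along the tool's x, y, z in mm, a list of three; "yaw": the turn about the tool's z in rad. A call has 1 to 12 rows; each row is the pose to reach, as a shift and turn from the pose commanded when the call began, along the tool's axes at that moment; what a row does not reach only later rows make up. A row lasts 1/8 s, in which the tool goes at most 62.5 mm and 10.7 degrees, less where a joint would pass 70% of its speed; a pose out of reach is approached as far as the arm can. A call with a gripper value outside its range is refused whole. The fingers move at their own pace and stop on an object; "newtons" is the grip in N (left out, the last holds). Time passes only in rows, so rows that repeat a pose let the fingers close. It gives the time, the measured TCP pose, the force and the opening at its end, in the units of the state.
- get_state(): the state, without advancing time (a new reading comes with each control period).
- capture(name): name is "scene" or "side" or "wrist"; returns a dict with "color" (400x640x3 uint8, red, green, blue), "camera_matrix" (3x3 intrinsics, pixels), "xyz" and "rotation" of the camera in the world; the wrist camera has in their place "T_tool_cam" (4x4, takes a point from camera to tool coordinates, whose origin is the TCP and whose axes are the flange's). Camera axes: x right, y up, looking along -z (the intrinsics and any distortion apply to the point x, -y, -z); pixel columns grow to the right and rows downward; lengths in m; the calibration is good to about 2 mm. A picture is of the moment at which its call begins: read the wrist's pose just before it. There is no depth.
- close_job(): hands the job in, once; it reports no verdict.
The state is a dict: "time_s": time; "joints": joint angles; "qd": joint speeds; "joint_torque": joint torques, N m; "tcp_pos": TCP position; "eef_rot": TCP orientation; "contact_force": force on the tool from outside, world axes, zero at the start; "moment": the same for the moment, N m; "gripper_width": finger opening in m.
Only numpy, scipy, OpenCV 4.12 (cv2) and the standard library are available. Lean on these libraries where they do the work, as an engineer would, in place of code of your own. Each camera call takes 0.05 s, during which the arm holds its last target.

## Working session

There is one attempt and no reset: what is moved stays moved. The work goes in short steps, Python scripts to look and compute and a tool call to move; the robot and the scene stay as the last step left them, time stands still between calls to the robot, and variables do not carry over. Pictures are saved under pics/ and viewed, and the job is handed in when it is done.

Besides the shell and the picture viewer there is one more tool, called after "Request:" as a command line: name --argument value ..., lists and objects as JSON in quotes. apply_moves: Moves the arm, as the interface text tells. Its arguments: {"type":"object","properties":{"commands":{"type":"array","items":{"type":"object","properties":{"grip":{"type":"number"},"dp":{"type":"array","items":{"type":"number"}},"yaw":{"type":"number"}}}},"newtons":{"type":"number"}},"required":["commands"]}

```bash
mkdir -p pics; ls; python3 - <<'E'
from plant import get_state, capture
import cv2
print(get_state())
for n in("scene","side","wrist"):
    c=capture(n); cv2.imwrite(f"pics/{n}0.png",c["color"][:,:,::-1])
    print(n,{k:v for k,v in c.items() if k!="color"})
E
```

```text
pics
{'time_s': 0.0, 'joints': array([ 8.57787908e+01,  2.05895698e+01,  6.31666100e-01, -2.18942903e-02,
       -7.01348267e+01, -1.65064138e+01]), 'qd': array([-0.0815568 , -0.04261678,  0.15780048,  0.05053539,  0.0253033 ,
        0.07559918]), 'joint_torque': array([-1.84541437e-03, -5.82711983e+01,  2.93053079e+01,  6.99680284e+00,
        6.86382395e-03, -1.73519720e-04]), 'tcp_pos': array([0.23874508, 0.63082429, 0.22562215]), 'eef_rot': array([ 1.79905243e+02, -6.61591283e-03, -2.07350741e+01]), 'contact_force': array([-0.13177185, -0.85741405,  0.40371838]), 'moment': array([-0.02136767,  0.01030808,  0.02661231]), 'gripper_width': 0.0875135729165808}
scene {'camera_matrix': array([[477.66157959,   0.        , 328.3655256 ],
       [  0.        , 477.66157959, 201.56415468],
       [  0.        ,   0.        ,   1.        ]]), 'xyz': array([ 0.91856182, -0.62718776,  1.01226168]), 'rotation': array([39.72521816,  0.41088745, 35.26144128])}
side {'camera_matrix': array([[399.9609559 ,   0.        , 321.12373704],
       [  0.        , 399.9609559 , 201.03315007],
       [  0.        ,   0.        ,   1.        ]]), 'xyz': array([ 0.26956257, -0.66510538,  0.75608266]), 'rotation': array([ 45.47788173,  -0.21555795, -18.25546663])}
wrist {'camera_matrix': array([[318.82186401,   0.        , 324.46468488],
       [  0.        , 318.82186401, 198.93251431],
       [  0.        ,   0.        ,   1.        ]]), 'T_tool_cam': array([[-4.96705337e-04,  9.61092207e-01,  2.76227302e-01,
         7.30618334e-02],
       [ 9.99999714e-01,  6.35108110e-04, -4.11589512e-04,
        -5.74678233e-04],
       [-5.71009672e-04,  2.76227018e-01, -9.61092248e-01,
        -1.56923659e-01],
       [ 0.00000000e+00,  0.00000000e+00,  0.00000000e+00,
         1.00000000e+00]])}
```

View pics/scene0.png

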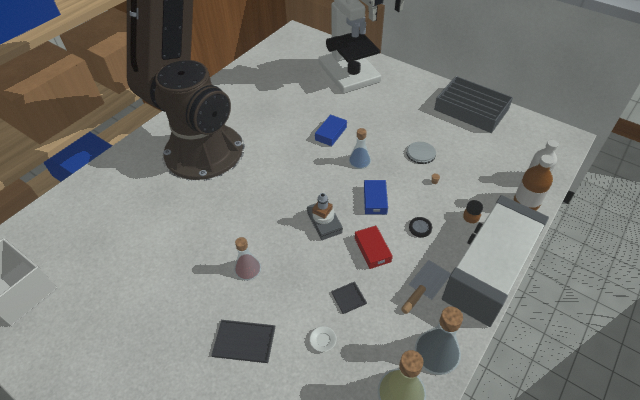

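View pics/side0.png

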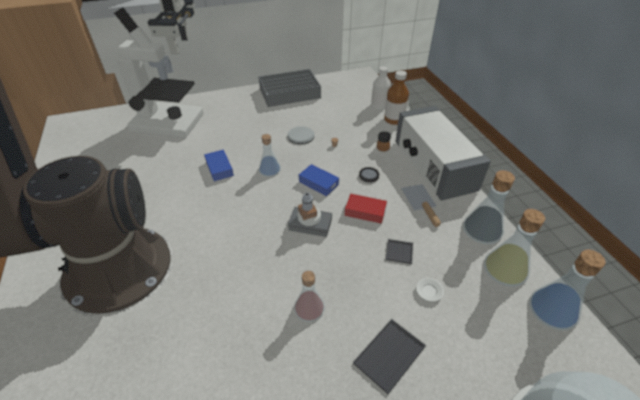

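View pics/wrist0.png

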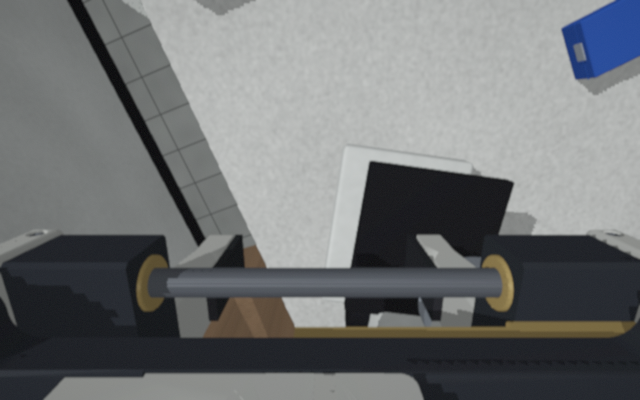

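Possible confusions (scene pixels):
- **Slide box:** grey box in the pile (325,222) against blue boxes (331,130) and (375,197), and a red box (373,247). The grey one matches.
- **Cup:** black cup with grey floor (420,227) against the white ring dish (322,340) and the bottle cap (474,210). The black cup matches.
- **Stage:** aluminium disc (421,152).
- **Trays:** the small square tray (349,298) against the long tray (243,341).
- **Lens:** on top of the pile at (323,200).

Next I'll look at close crops.

```bash
cat > h.py <<'E'
import numpy as np, cv2
from scipy.spatial.transform import Rotation as R
from plant import get_state, capture
F=np.diag([1,-1,-1.])
def cam(name):
    s=get_state(); c=capture(name)
    K=c["camera_matrix"]
    if name=="wrist":
        T=np.eye(4);T[:3,:3]=R.from_euler("xyz",s["eef_rot"],degrees=True).as_matrix();T[:3,3]=s["tcp_pos"]
        W=T@c["T_tool_cam"]; Rc,p=W[:3,:3],W[:3,3]
    else:
        Rc=R.from_euler("xyz",c["rotation"],degrees=True).as_matrix();p=c["xyz"]
    return dict(im=c["color"][:,:,::-1].copy(),K=K,R=Rc@F,p=p,s=s)
def ray(c,uv):
    uv=np.atleast_2d(uv).astype(float)
    d=np.c_[uv,np.ones(len(uv))]@np.linalg.inv(c["K"]).T@c["R"].T
    return d
def cast(c,uv,z):
    d=ray(c,uv); return c["p"]+d*((z-c["p"][2])/d[:,2])[:,None]
def proj(c,P):
    q=(np.atleast_2d(P)-c["p"])@c["R"]@c["K"].T
    return q[:,:2]/q[:,2:]
E
python3 - <<'E'
from h import *
c=cam("scene");s=cam("side")
def crop(c,x,y,w,h,k,n): cv2.imwrite("pics/"+n,cv2.resize(c["im"][y:y+h,x:x+w],None,fx=k,fy=k,interpolation=cv2.INTER_CUBIC))
crop(c,290,130,160,120,5,"c1.png"); crop(c,200,270,160,110,5,"c2.png"); crop(s,280,150,160,120,5,"c3.png")
for n,uv,uv2,z in (("stage",(421,152),(301,135),.012),("cup",(420,227),(369,174),.01),("ctray",(349,298),(400,252),.004),("btray",(243,341),(390,356),.004),("lens",(323,195),(308,197),.122),("fR",(247,268),(309,306),.015),("fL",(360,156),(269,166),.015)):
    print(n,cast(c,uv,z)[0].round(3),cast(s,uv2,z)[0].round(3))
E
```

```text
stage [0.548 0.362 0.012] [0.542 0.357 0.012]
cup [0.678 0.115 0.01 ] [0.675 0.117 0.01 ]
ctray [ 0.639 -0.16   0.004] [ 0.636 -0.162  0.004]
btray [ 0.506 -0.383  0.004] [ 0.505 -0.385  0.004]
lens [ 0.463 -0.017  0.122] [ 0.449 -0.032  0.122]
fR [ 0.393 -0.24   0.015] [ 0.386 -0.239  0.015]
fL [0.41  0.241 0.015] [0.41  0.234 0.015]
```

View pics/c1.png

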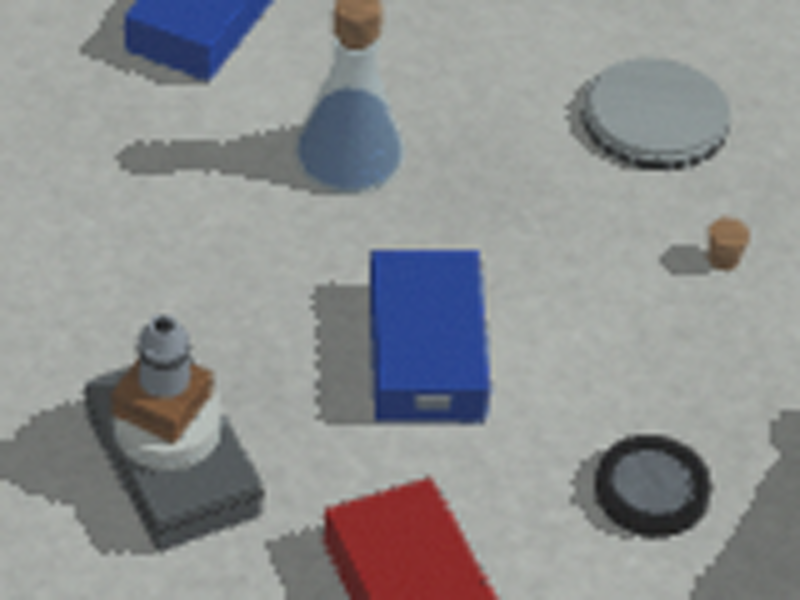

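View pics/c2.png

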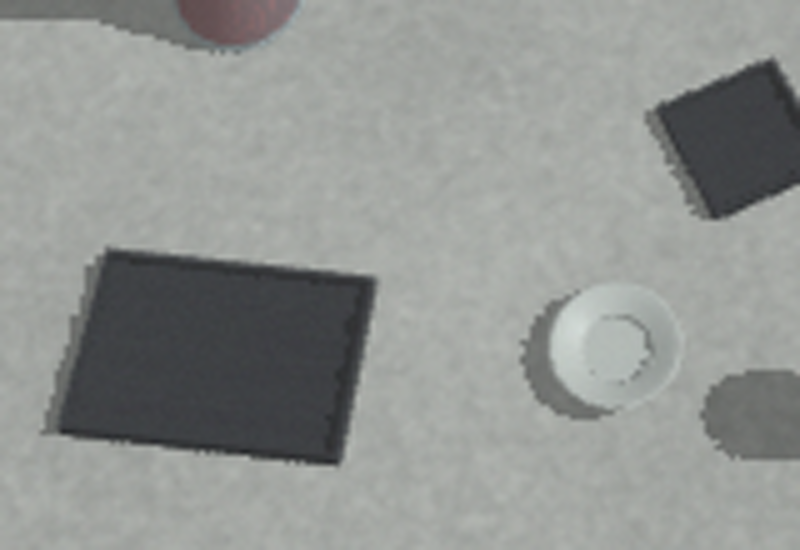

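View pics/c3.png

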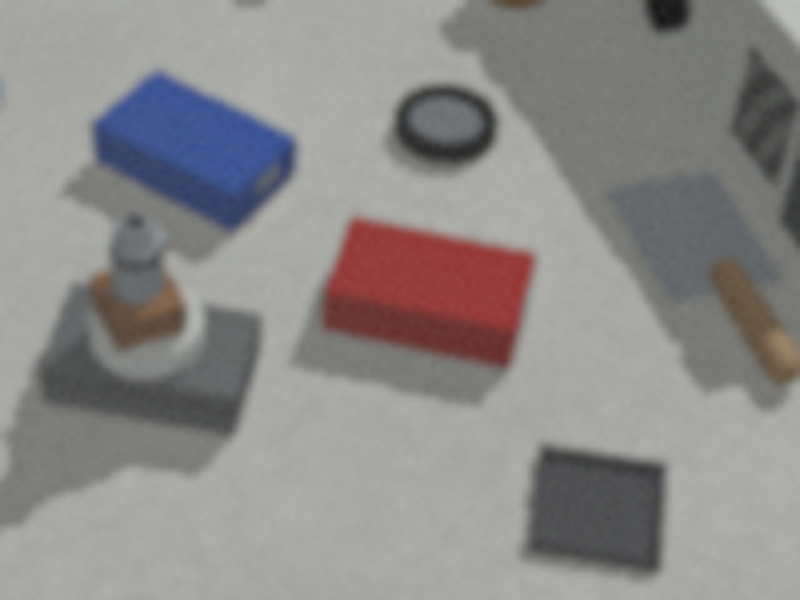

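The crops confirm the choices. The grey box, white dish, brown case and steel lens are stacked at about (323,213), the black cup with a grey floor is at (420,227), and the stage is at (421,152). Next I'll measure them with masks.

```bash
python3 - <<'E'
from h import *
for n,seeds in (("scene",dict(stage=(421,152),cup=(420,227),cupfloor=(420,227),ctray=(349,298),btray=(243,341))),("side",dict(stage=(301,135),cupfloor=(369,174),cup=(369,174),ctray=(400,252),btray=(390,356)))):
    c=cam(n); hsv=cv2.cvtColor(c["im"],cv2.COLOR_BGR2HSV); g=cv2.cvtColor(c["im"],cv2.COLOR_BGR2GRAY)
    for k,(u,v) in seeds.items():
        big=60 if k=="btray" else 26
        sub=g[v-big:v+big,u-big:u+big]
        if k in("ctray","btray"): m=(sub<90)
        elif k=="cup": m=(sub<75)
        elif k=="cupfloor": m=(sub>75)
        else: 
            p=hsv[v-big:v+big,u-big:u+big].astype(int); ref=np.median(c["im"][v-4:v+5,u-4:u+5].reshape(-1,3),0)
            m=np.abs(c["im"][v-big:v+big,u-big:u+big].astype(int)-ref).max(2)<14
            print("ref",ref,"bg",c["im"][v-20,u-22])
        m=m.astype(np.uint8)
        nl,L,st,ce=cv2.connectedComponentsWithStats(m)
        ids=[i for i in range(1,nl)]
        i=L[big,big] if k!="cup" else max(ids,key=lambda i:st[i,4])
        mm=(L==i).astype(np.uint8)
        ct=max(cv2.findContours(mm,cv2.RETR_EXTERNAL,cv2.CHAIN_APPROX_NONE)[0],key=cv2.contourArea).reshape(-1,2)+[u-big,v-big]
        z={"stage":.012,"cup":.008,"cupfloor":.008,"ctray":.004,"btray":.004}[k]
        P=cast(c,ct,z)[:,:2].astype(np.float32)*1000
        r=cv2.minAreaRect(P); e=cv2.fitEllipse(P)
        print(n,k,"rect",np.round(r[0],1),np.round(r[1],1),round(r[2],1),"ell",np.round(e[0],1),np.round(e[1],1))
E
```

```text
ref [150. 149. 140.] bg [164 169 165]
scene stage rect [545.2 369.4] [80.5 78.1] 26.7 ell [546.7 368.8] [74.8 82. ]
scene cup rect [676.5 117.2] [57.7 65.1] 14.7 ell [676.3 117.5] [57.7 63.7]
scene cupfloor rect [675.5 119.8] [36.5 39.7] 28.8 ell [675.2 119.7] [36.9 38.3]
scene ctray rect [ 636.2 -159.2] [63.5 63.9] 60.8 ell [ 636.3 -159.2] [72.7 73. ]
scene btray rect [ 505.4 -381.5] [125.  87.] 28.7 ell [ 505.4 -381.4] [ 97.6 149.5]
ref [153. 154. 148.] bg [163 168 167]
side stage rect [539.4 356. ] [108.6  95.3] 41.8 ell [539.1 356.3] [ 88.9 108. ]
side cupfloor rect [676.4 121.2] [39.6 40.9] 72.0 ell [675.9 121.4] [39.2 41. ]
side cup rect [674.6 117.4] [56.9 52.6] 72.0 ell [674.1 117.4] [51.7 59.7]
side ctray rect [ 635.  -158.9] [62.4 58. ] 60.0 ell [ 634.9 -159.1] [66.2 69.9]
side btray rect [ 505.1 -380.8] [125.1  82. ] 28.7 ell [ 504.8 -381. ] [ 93.3 148.6]
```

```bash
python3 - <<'E'
from h import *
c=cam("scene");s=cam("side")
A=lambda l:np.array(l)/5+[290,130]
B=lambda l:np.array(l)/5+[280,150]
print("lens",cast(c,A([[163,322]]),.108),cast(s,B([[137,219]]),.108))
print("box",cast(c,A([[87,384],[160,527],[262,486]]),.03).round(4))
print("box side",cast(s,B([[43,365],[233,404],[262,318]]),.03).round(4))
print("case near corners",cast(c,A([[113,397],[174,427],[213,377]]),.066).round(4), cast(s,B([[92,289],[118,327],[183,308]]),.066).round(4))
st=get_state();print(st["tcp_pos"],st["eef_rot"])
E
```

```text
lens [[ 0.45427309 -0.00664166  0.108     ]] [[ 0.45519983 -0.00698724  0.108     ]]
box [[ 0.4064 -0.0113  0.03  ]
 [ 0.4925 -0.0647  0.03  ]
 [ 0.5203 -0.0139  0.03  ]]
box side [[ 0.4036 -0.0131  0.03  ]
 [ 0.484  -0.0659  0.03  ]
 [ 0.5163 -0.0163  0.03  ]]
case near corners [[ 0.4412 -0.0331  0.066 ]
 [ 0.4778 -0.0311  0.066 ]
 [ 0.4753  0.0067  0.066 ]] [[ 0.4323 -0.0047  0.066 ]
 [ 0.4371 -0.0328  0.066 ]
 [ 0.4702 -0.0305  0.066 ]]
[0.2389274  0.63125256 0.22648023] [ 1.79992346e+02 -3.96118695e-04 -2.07306570e+01]
```

Request:
apply_moves --commands '[{"grip": 1,"dp": [40,0,-30],"yaw": 0},{"grip": 1,"dp": [100,20,-30],"yaw": 0},{"grip": 1,"dp": [155,50,-30],"yaw": 0},{"grip": 1,"dp": [210,80,-30],"yaw": 0},{"grip": 1,"dp": [265,110,-30],"yaw": 0},{"grip": 1,"dp": [320,140,-30],"yaw": 0},{"grip": 1,"dp": [320,140,-30],"yaw": 0},{"grip": 1,"dp": [320,140,-30],"yaw": 0}]'

```text
time_s: 1.45
tcp_pos: [0.4889, 0.3869, 0.2566]
eef_rot: [-180.0, 0.0, -20.8]
contact_force: [-0.9, 1.1, 0.4]
gripper_width: 0.0874
```

```bash
python3 - <<'E'
from h import *
c=cam("wrist"); cv2.imwrite("pics/w1.png",c["im"]); print(c["s"]["tcp_pos"],c["s"]["eef_rot"],proj(c,[[.545,.365,.012]]))
E
```

```text
[0.48885892 0.38685469 0.25663477] [-1.79982371e+02  5.53854447e-03 -2.07979813e+01] [[325.21751206 118.19837721]]
```

View pics/w1.png

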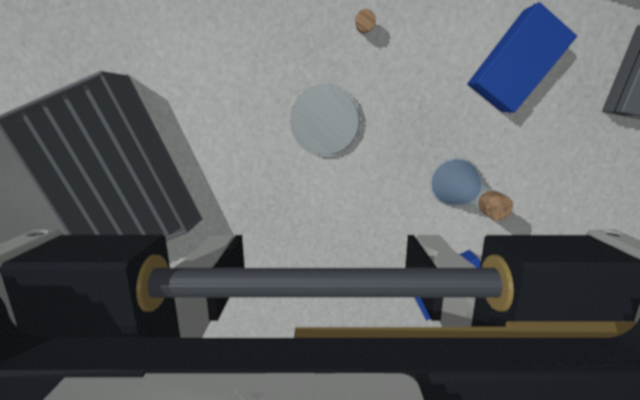

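The stage disc spans columns 290–358 and rows 84–157, centred near (324,120).

```bash
python3 - <<'E'
from h import *
c=cam("wrist")
for x in [(290,120),(358.5,120),(324,83.5),(324,155),(324,119.5)]: print(cast(c,[x],.012)[0].round(4))
m=(cv2.GaussianBlur(c["im"],(3,3),0).astype(int)-np.median(c["im"][105:135,310:340].reshape(-1,3),0))
print(np.median(c["im"][105:135,310:340].reshape(-1,3),0), np.median(c["im"][60:70,250:280].reshape(-1,3),0))
mm=((np.abs(m).max(2)<16)).astype(np.uint8)[70:170,270:380]
mm=cv2.morphologyEx(mm,cv2.MORPH_OPEN,np.ones((7,7)))
n,L,st,ce=cv2.connectedComponentsWithStats(mm);i=L[50,54];print(st[i],ce[i]+[270,70],cast(c,[ce[i]+[270,70]],.012))
E
```

```text
[0.5578 0.4068 0.012 ]
[0.5281 0.3284 0.012 ]
[0.5824 0.3529 0.012 ]
[0.503  0.3831 0.012 ]
[0.5436 0.3676 0.012 ]
[150. 148. 141.] [160. 161. 159.]
[  20    8   68   77 4033] [323.72080337 117.27646913] [[0.54621834 0.36703381 0.012     ]]
```

Request:
apply_moves --commands '[{"grip": 1,"dp": [13,47,0],"yaw": 0.17},{"grip": 1,"dp": [26,93,0],"yaw": 0.34},{"grip": 1,"dp": [39,140,0],"yaw": 0.51},{"grip": 1,"dp": [52,186,0],"yaw": 0.68},{"grip": 1,"dp": [65,233,0],"yaw": 0.85},{"grip": 1,"dp": [78,280,0],"yaw": 1.03},{"grip": 1,"dp": [91,326,0],"yaw": 1.21},{"grip": 1,"dp": [91,326,0],"yaw": 1.21},{"grip": 1,"dp": [91,326,0],"yaw": 1.21}]'

```text
time_s: 2.68
tcp_pos: [0.4585, 0.0509, 0.2568]
eef_rot: [-180.0, 0.0, -89.9]
contact_force: [-0.1, 0.3, 0.0]
gripper_width: 0.0876
```

```bash
python3 - <<'E'
from h import *
c=cam("wrist"); cv2.imwrite("pics/w2.png",cv2.resize(c["im"][:250,140:540],None,fx=2,fy=2,interpolation=cv2.INTER_CUBIC)); print(c["s"]["tcp_pos"],c["s"]["eef_rot"],c["s"]["joints"],proj(c,[[.4545,-.007,.108]]))
E
```

```text
[0.45851271 0.0508887  0.25678755] [-1.79966222e+02  2.34985278e-02 -8.99372564e+01] [ 3.08975049e+01 -1.31261630e+00 -2.22153098e+01 -3.06591645e-03
 -6.90562582e+01 -3.08336733e+01] [[327.59612467 124.76852808]]
```

View pics/w2.png

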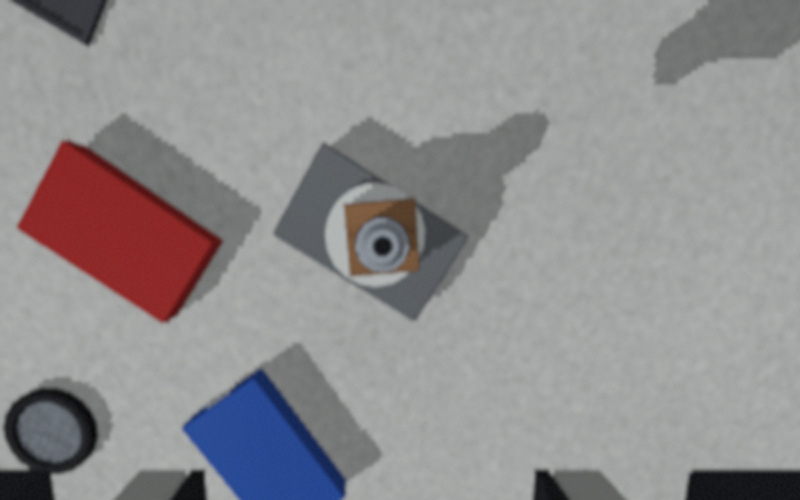

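Close view (crop pixels): lens top (382,246), case corners (346,205), (415,199), (420,270) and (351,276), dish circle about (375,234), grey box corners (323,143), (467,236), (416,320) and (274,233), and the cup at (51,430).

```bash
python3 - <<'E'
from h import *
c=cam("wrist"); U=lambda l:np.array(l,float)/2+[139.75,-.25]
def q(n,l,z):
    P=cast(c,U(l),z)[:,:2]*1000; e=np.diff(np.r_[P,P[:1]],axis=0)
    print(n,P.mean(0).round(1),np.linalg.norm(e,axis=1).round(1),np.degrees(np.arctan2(e[:,1],e[:,0])).round(1))
print("lens",cast(c,U([[382,246]]),.108))
q("case",[(346,205),(415,199),(420,270),(351,276)],.066)
q("box",[(323,143),(467,236),(416,320),(274,233)],.03)
print("dish",cast(c,U([[375,234],[325,234],[425,234],[375,182]]),.046).round(4))
print("cup",cast(c,U([[49.5,433]]),.008),cast(c,U([[53,428]]),.010), cast(c,U([[5,430],[97,430]]),.012))
E
```

```text
lens [[ 0.45163754 -0.00858777  0.108     ]]
case [450.3 -10.8] [36.1 36.5 37.2 36.6] [-175.2   95.4    5.   -86.3]
box [456.7 -11.5] [97.2 57.  98.  57.1] [ 148.7   59.8  -31.2 -121.1]
dish [[ 0.4544 -0.0123  0.046 ]
 [ 0.4823 -0.0123  0.046 ]
 [ 0.4265 -0.0124  0.046 ]
 [ 0.4545 -0.0399  0.046 ]]
cup [[0.67242441 0.11852592 0.008     ]] [[0.66854461 0.11430192 0.01      ]] [[0.69959279 0.11506048 0.012     ]
 [0.63844424 0.11499587 0.012     ]]
```

Request:
apply_moves --commands '[{"grip": 1,"dp": [30,3,0]},{"grip": 1,"dp": [59,6,10]},{"grip": 1,"dp": [59,6,60]},{"grip": 1,"dp": [59,6,110]},{"grip": 1,"dp": [59,6,150]},{"grip": 1,"dp": [59,6,170]},{"grip": 1,"dp": [59,6,182]},{"grip": 1,"dp": [59,6,182]},{"grip": 1,"dp": [59,6,182]}]'

```text
$.commands[0]: bad value
```

```bash
python3 - <<'E'
from h import *
s=cam("side");c=cam("scene")
a=cv2.resize(s["im"][150:270,250:380],(650,600)[:2] if 0 else None,fx=3,fy=3); b=cv2.resize(c["im"][150:270,270:400],None,fx=3,fy=3)
cv2.imwrite("pics/s1.png",np.hstack([a,b])); print(get_state()["tcp_pos"])
E
```

```text
[0.45850568 0.0511057  0.25642736]
```

View pics/s1.png

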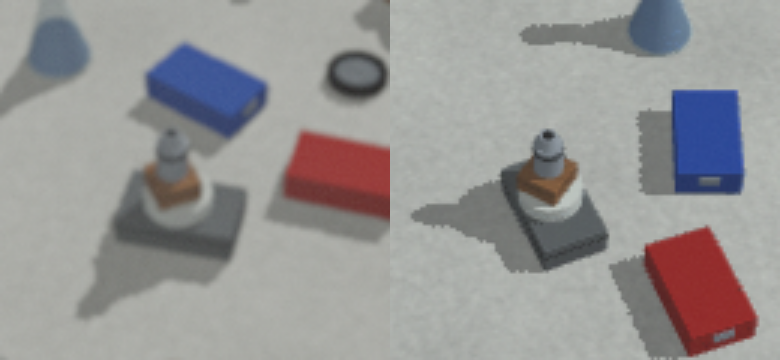

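The move was refused because every row needs a yaw. The picture shows the pile untouched.

Request:
apply_moves --commands '[{"grip": 1,"dp": [30,3,0],"yaw": 0},{"grip": 1,"dp": [59,6,10],"yaw": 0},{"grip": 1,"dp": [59,6,60],"yaw": 0},{"grip": 1,"dp": [59,6,110],"yaw": 0},{"grip": 1,"dp": [59,6,150],"yaw": 0},{"grip": 1,"dp": [59,6,170],"yaw": 0},{"grip": 1,"dp": [59,6,182],"yaw": 0},{"grip": 1,"dp": [59,6,182],"yaw": 0},{"grip": 1,"dp": [59,6,182],"yaw": 0}]'

```text
time_s: 4.0
tcp_pos: [0.4531, -0.0086, 0.0754]
eef_rot: [-179.9, 0.0, -90.0]
contact_force: [0.4, -0.4, 1.1]
gripper_width: 0.0879
```

```bash
python3 - <<'E'
from h import *
s=cam("side");c=cam("scene")
a=cv2.resize(s["im"][150:270,250:380],None,fx=3,fy=3); b=cv2.resize(c["im"][150:270,270:400],None,fx=3,fy=3)
cv2.imwrite("pics/s2.png",np.hstack([a,b])); print(get_state()["tcp_pos"])
E
```

```text
[ 0.45300045 -0.00871023  0.07547998]
```

View pics/s2.png

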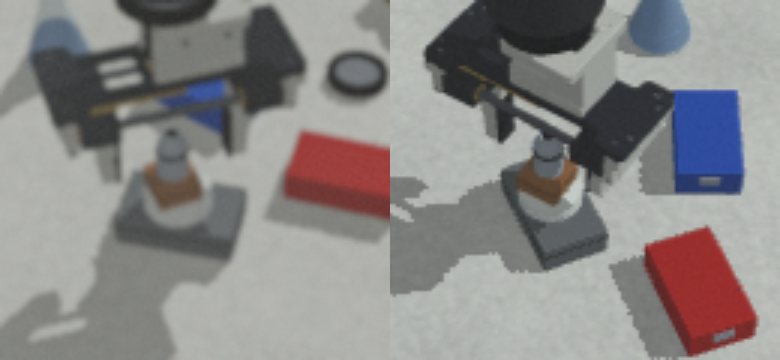

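Request:
apply_moves --commands '[{"grip": 0.5,"dp": [0,0,0],"yaw": 0},{"grip": 0.36,"dp": [0,0,0],"yaw": 0},{"grip": 0.36,"dp": [0,0,0],"yaw": 0},{"grip": 0.3,"dp": [0,0,0],"yaw": 0},{"grip": 0.2,"dp": [0,0,0],"yaw": 0},{"grip": 0.2,"dp": [0,0,0],"yaw": 0},{"grip": 0.2,"dp": [0,0,0],"yaw": 0},{"grip": 0.2,"dp": [0,0,0],"yaw": 0}]' --newtons 15

```text
time_s: 5.1
tcp_pos: [0.4523, -0.009, 0.0745]
eef_rot: [180.0, -0.0, -90.1]
contact_force: [0.2, -0.3, -0.7]
gripper_width: 0.0254
```

Request:
apply_moves --commands '[{"grip": 0.2,"dp": [0,0,-15],"yaw": 0},{"grip": 0.2,"dp": [0,0,-60],"yaw": 0},{"grip": 0.2,"dp": [0,0,-100],"yaw": 0},{"grip": 0.2,"dp": [-16,-28,-110],"yaw": 0},{"grip": 0.2,"dp": [-40,-70,-110],"yaw": 0},{"grip": 0.2,"dp": [-64,-112,-110],"yaw": 0},{"grip": 0.2,"dp": [-88,-154,-110],"yaw": 0},{"grip": 0.2,"dp": [-100,-196,-110],"yaw": 0},{"grip": 0.2,"dp": [-100,-223,-110],"yaw": 0},{"grip": 0.2,"dp": [-100,-223,-110],"yaw": 0}]'

```text
time_s: 6.35
tcp_pos: [0.6763, 0.0908, 0.1827]
eef_rot: [179.9, -0.0, -90.1]
contact_force: [-1.1, 0.9, -1.4]
gripper_width: 0.0257
```

```bash
python3 - <<'E'
from h import *
c=cam("wrist"); cv2.imwrite("pics/w3.png",c["im"]); print(c["s"]["tcp_pos"],c["s"]["eef_rot"],c["s"]["gripper_width"])
E
```

```text
[0.67631872 0.09077577 0.18273978] [ 1.79885676e+02 -4.68898159e-02 -9.00839694e+01] 0.025658518333640475
```

View pics/w3.png

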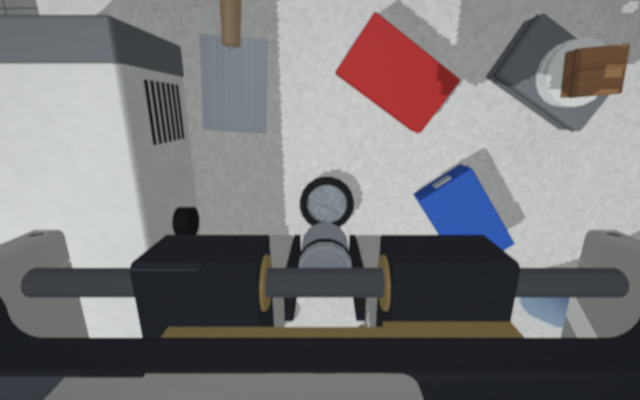

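The lens is held at (325,245), with the cup in view at (326,203). I'll check the cup position and the clearance to the white instrument and the brown bottle.

```bash
python3 - <<'E'
from h import *
c=cam("wrist"); print("cup",cast(c,[(327,202.5)],.010), cast(c,[(301,202),(353,202)],.012)[:,0], cast(c,[(327,203)],.008))
print("lens cone top row in view, at z", [cast(c,[(325,232)],z)[0].round(4) for z in (.15,.21)])
print("instr left face bottom?",cast(c,[(195,205),(183,130),(183,70)],0).round(3),cast(c,[(185,220)],.06))
s=cam("scene")
print("bottle",cast(s,[(473,220)],0),"instr",cast(s,[(446,293),(495,322),(470,245)],0).round(3))
b=s["im"][170:350,380:560];cv2.imwrite("pics/i.png",cv2.resize(b,None,fx=3,fy=3))
E
```

```text
cup [[0.67094227 0.11568952 0.01      ]] [0.69886003 0.64305328] [[0.67092157 0.11685313 0.008     ]]
lens cone top row in view, at z [array([0.6737, 0.0936, 0.15  ]), array([0.6739, 0.0695, 0.21  ])]
instr left face bottom? [[ 0.818  0.121  0.   ]
 [ 0.821  0.039  0.   ]
 [ 0.814 -0.019  0.   ]] [[0.80352984 0.11738004 0.06      ]]
bottle [[0.77963589 0.22379693 0.        ]] instr [[ 0.819 -0.015  0.   ]
 [ 0.943 -0.018  0.   ]
 [ 0.807  0.145  0.   ]]
```

View pics/i.png

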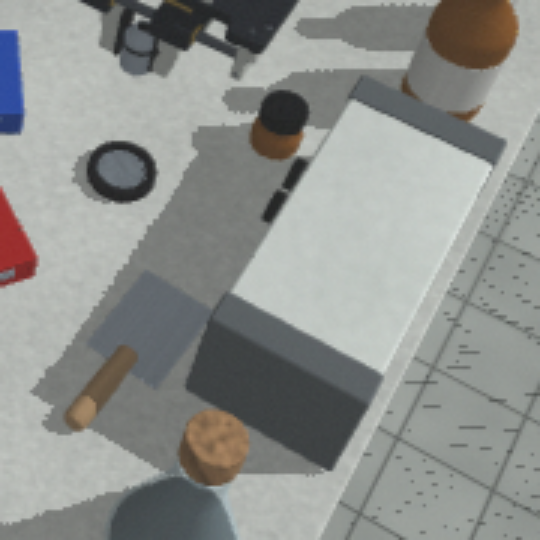

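Request:
apply_moves --commands '[{"grip": 0.2,"dp": [-26,4,0],"yaw": 0},{"grip": 0.2,"dp": [-26,4,40],"yaw": 0},{"grip": 0.2,"dp": [-26,4,90],"yaw": 0},{"grip": 0.2,"dp": [-26,4,130],"yaw": 0},{"grip": 0.2,"dp": [-26,4,150],"yaw": 0},{"grip": 0.2,"dp": [-26,4,150],"yaw": 0},{"grip": 0.2,"dp": [-26,4,150],"yaw": 0}]'

```text
time_s: 7.38
tcp_pos: [0.672, 0.1171, 0.0362]
eef_rot: [-179.9, 0.0, -90.0]
contact_force: [-0.1, -0.8, -0.7]
gripper_width: 0.0258
```

```bash
python3 - <<'E'
from h import *
s=cam("side");c=cam("scene")
a=cv2.resize(s["im"][120:220,320:430],None,fx=3.6,fy=3.6); b=cv2.resize(c["im"][170:270,370:480],None,fx=3.6,fy=3.6)
cv2.imwrite("pics/s3.png",np.hstack([a,b])); print(get_state()["tcp_pos"])
E
```

```text
[0.67225198 0.11713221 0.03643921]
```

View pics/s3.png

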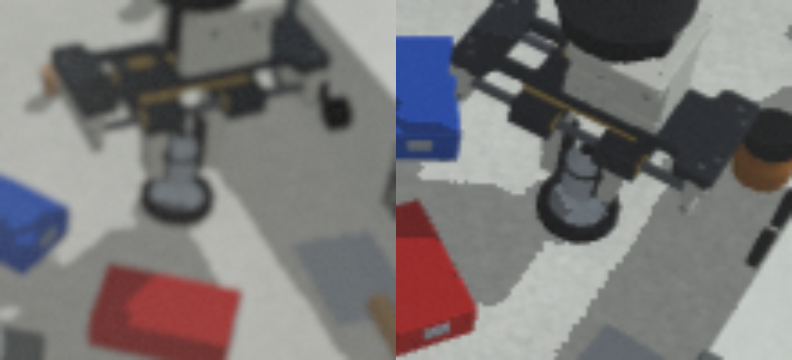

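Request:
apply_moves --commands '[{"grip": 0.2,"dp": [0,0,8],"yaw": 0},{"grip": 0.2,"dp": [0,0,14],"yaw": 0},{"grip": 0.2,"dp": [0,0,16],"yaw": 0},{"grip": 0.2,"dp": [0,0,16],"yaw": 0},{"grip": 0.2,"dp": [0,0,16],"yaw": 0}]'

```text
time_s: 8.1
tcp_pos: [0.6716, 0.1168, 0.0186]
eef_rot: [-180.0, -0.0, -90.1]
contact_force: [0.6, 0.2, -0.8]
gripper_width: 0.0254
```

```bash
python3 - <<'E'
from plant import *
s=get_state();print(s["tcp_pos"],s["contact_force"],s["moment"])
E
```

```text
[0.67158469 0.11675052 0.01861754] [ 0.57898545  0.21902641 -0.81505142] [ 0.08100744 -0.00821609 -0.04641303]
```

Request:
apply_moves --commands '[{"grip": 0.2,"dp": [0,0,1],"yaw": 0},{"grip": 0.2,"dp": [0,0,2],"yaw": 0},{"grip": 0.2,"dp": [0,0,2],"yaw": 0}]'

```text
time_s: 8.48
tcp_pos: [0.6715, 0.1168, 0.0166]
eef_rot: [-180.0, -0.0, -90.1]
contact_force: [-0.1, -0.3, -0.8]
gripper_width: 0.0257
```

Request:
apply_moves --commands '[{"grip": 0.2,"dp": [0,0,1],"yaw": 0},{"grip": 0.2,"dp": [0,0,1],"yaw": 0}]'

```text
time_s: 8.72
tcp_pos: [0.6716, 0.1168, 0.0165]
eef_rot: [-180.0, -0.0, -90.0]
contact_force: [-3.0, -0.0, 5.7]
gripper_width: 0.0252
```

Contact (5.7 N), so I'll open a little, check, then rise.

Request:
apply_moves --commands '[{"grip": 0.35,"dp": [0,0,0],"yaw": 0},{"grip": 0.5,"dp": [0,0,0],"yaw": 0},{"grip": 0.5,"dp": [0,0,0],"yaw": 0},{"grip": 0.5,"dp": [0,0,-30],"yaw": 0},{"grip": 0.5,"dp": [0,0,-85],"yaw": 0},{"grip": 0.5,"dp": [-20,40,-140],"yaw": 0},{"grip": 1,"dp": [-40,90,-170],"yaw": 0},{"grip": 1,"dp": [-40,90,-170],"yaw": 0},{"grip": 1,"dp": [-40,90,-170],"yaw": 0}]'

```text
time_s: 9.85
tcp_pos: [0.5814, 0.1572, 0.186]
eef_rot: [-179.9, 0.0, -90.0]
contact_force: [1.2, 0.4, 0.4]
gripper_width: 0.0681
```

```bash
python3 - <<'E'
from h import *
s=cam("side");c=cam("scene")
a=cv2.resize(s["im"][120:220,320:430],None,fx=3.6,fy=3.6); b=cv2.resize(c["im"][170:270,370:480],None,fx=3.6,fy=3.6)
cv2.imwrite("pics/s4.png",np.hstack([a,b])); print(get_state()["tcp_pos"])
E
```

```text
[0.58166862 0.15647325 0.18443781]
```

View pics/s4.png

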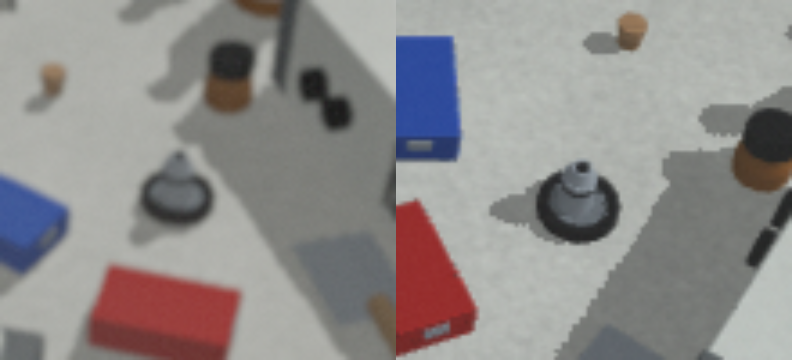

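The lens stands upright in the cup's centre. Next is the case, starting with a fresh look.

Request:
apply_moves --commands '[{"grip": 1,"dp": [30,35,-30],"yaw": 0},{"grip": 1,"dp": [60,70,-60],"yaw": 0},{"grip": 1,"dp": [95,110,-60],"yaw": 0},{"grip": 1,"dp": [100,127,-60],"yaw": 0},{"grip": 1,"dp": [100,127,-60],"yaw": 0},{"grip": 1,"dp": [100,127,-60],"yaw": 0}]'

```text
time_s: 10.7
tcp_pos: [0.4553, 0.0573, 0.245]
eef_rot: [180.0, -0.0, -90.1]
contact_force: [-0.2, -0.2, 0.4]
gripper_width: 0.0875
```

```bash
python3 - <<'E'
from h import *
c=cam("wrist"); cv2.imwrite("pics/w4.png",cv2.resize(c["im"][40:200,220:420],None,fx=4,fy=4,interpolation=cv2.INTER_CUBIC)); print(c["s"]["tcp_pos"],c["s"]["eef_rot"])
E
```

```text
[0.45532819 0.05729861 0.24504152] [ 1.79958966e+02 -4.11352593e-02 -9.00595037e+01]
```

View pics/w4.png

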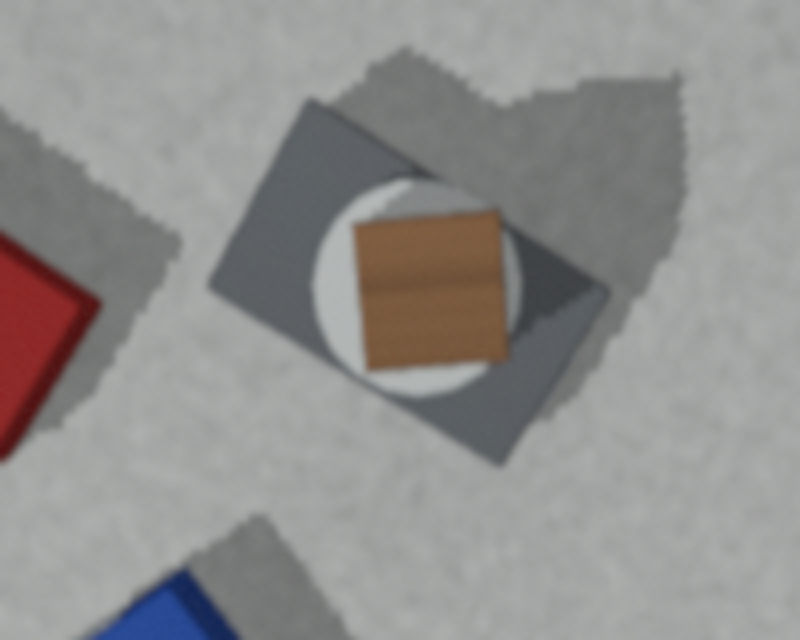

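The case sits alone on the dish, with crop corners (354,224), (499,211), (508,360) and (368,370).

```bash
python3 - <<'E'
from h import *
c=cam("wrist"); U=lambda l:np.array(l,float)/4+[219.6,39.6]
def q(n,l,z):
    P=cast(c,U(l),z)[:,:2]*1000; e=np.diff(np.r_[P,P[:1]],axis=0)
    print(n,P.mean(0).round(1),np.linalg.norm(e,axis=1).round(1),np.degrees(np.arctan2(e[:,1],e[:,0])).round(1))
q("case",[(354,224),(499,211),(508,360),(368,370)],.066)
q("box",[(309,98),(609,291),(501,467),(208,287)],.03)
print("dish",cast(c,U([[418,288],[313,288],[523,288],[418,178],[418,397]]),.046).round(4))
E
```

```text
case [450.5 -11.1] [36.4 36.6 36.2 36.1] [-175.2   94.5    3.9  -85.1]
box [456.8 -11.5] [97.3 57.8 97.5 57.5] [ 148.7   59.2  -31.4 -121. ]
dish [[ 0.4542 -0.012   0.046 ]
 [ 0.4824 -0.012   0.046 ]
 [ 0.4259 -0.0119  0.046 ]
 [ 0.4541 -0.0399  0.046 ]
 [ 0.4542  0.017   0.046 ]]
```

Request:
apply_moves --commands '[{"grip": 1,"dp": [35,2,0],"yaw": -0.08},{"grip": 1,"dp": [68,4,20],"yaw": -0.08},{"grip": 1,"dp": [68,4,70],"yaw": -0.08},{"grip": 1,"dp": [68,4,120],"yaw": -0.08},{"grip": 1,"dp": [68,4,160],"yaw": -0.08},{"grip": 1,"dp": [68,4,182],"yaw": -0.08},{"grip": 1,"dp": [68,4,190],"yaw": -0.08},{"grip": 1,"dp": [68,4,190],"yaw": -0.08},{"grip": 1,"dp": [68,4,190],"yaw": -0.08}]'

```text
time_s: 11.92
tcp_pos: [0.4512, -0.0107, 0.0564]
eef_rot: [-179.9, 0.0, -85.5]
contact_force: [-0.6, 0.5, 0.5]
gripper_width: 0.0878
```

Request:
apply_moves --commands '[{"grip": 0.65,"dp": [0,0,2],"yaw": 0},{"grip": 0.5,"dp": [0,0,2],"yaw": 0},{"grip": 0.47,"dp": [0,0,2],"yaw": 0},{"grip": 0.42,"dp": [0,0,2],"yaw": 0},{"grip": 0.35,"dp": [0,0,2],"yaw": 0},{"grip": 0.35,"dp": [0,0,2],"yaw": 0},{"grip": 0.35,"dp": [0,0,2],"yaw": 0},{"grip": 0.35,"dp": [0,0,2],"yaw": 0}]' --newtons 15

```text
time_s: 12.92
tcp_pos: [0.4504, -0.011, 0.0536]
eef_rot: [-180.0, -0.0, -85.5]
contact_force: [-0.6, 0.0, 1.4]
gripper_width: 0.0378
```

Request:
apply_moves --commands '[{"grip": 0.35,"dp": [0,0,-15],"yaw": 0},{"grip": 0.35,"dp": [0,0,-65],"yaw": 0},{"grip": 0.35,"dp": [0,0,-110],"yaw": 0},{"grip": 0.35,"dp": [27,-37,-130],"yaw": -0.12},{"grip": 0.35,"dp": [54,-74,-130],"yaw": -0.24},{"grip": 0.35,"dp": [81,-111,-130],"yaw": -0.36},{"grip": 0.35,"dp": [108,-147,-130],"yaw": -0.45},{"grip": 0.35,"dp": [108,-147,-130],"yaw": -0.454},{"grip": 0.35,"dp": [108,-147,-130],"yaw": -0.454}]'

```text
time_s: 14.05
tcp_pos: [0.6048, -0.1072, 0.1827]
eef_rot: [179.9, 0.1, -59.5]
contact_force: [0.2, 0.5, -0.2]
gripper_width: 0.0379
```

```bash
python3 - <<'E'
from h import *
c=cam("wrist"); cv2.imwrite("pics/w5.png",c["im"]); print(c["s"]["tcp_pos"],c["s"]["eef_rot"])
s=cam("scene"); cv2.imwrite("pics/s5.png",s["im"])
E
```

```text
[ 0.60475683 -0.10720035  0.18274402] [ 1.79923008e+02  5.30522196e-02 -5.95342849e+01]
```

View pics/w5.png

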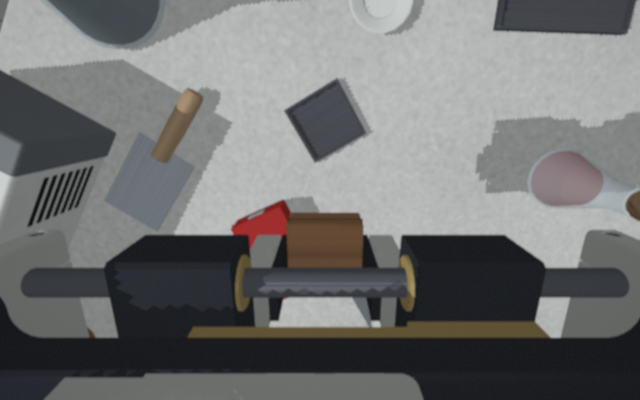

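View pics/s5.png

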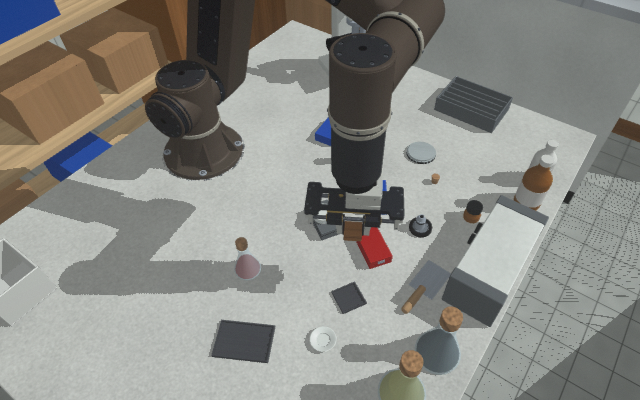

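In the wrist view the square tray (corners (285,111), (338,79), (368,131), (317,162)) is turned about 30° against the tool. The tray angle is 60.5° = −29.5° (mod 90), so I had it wrong. I'll recompute from this view and recheck the long tray by its corners.

```bash
python3 - <<'E'
from h import *
def q(c,n,l,z):
    P=cast(c,l,z)[:,:2]*1000; e=np.diff(np.r_[P,P[:1]],axis=0)
    print(n,P.mean(0).round(1),np.linalg.norm(e,axis=1).round(1),np.degrees(np.arctan2(e[:,1],e[:,0])).round(1))
c=cam("wrist"); q(c,"ctray",[(285,110.5),(338,79),(368,130.5),(316.5,161.5)],.006)
s=cam("scene"); q(s,"btray",np.array([(105,248),(375,277),(340,465),(60,432)])/5+[200,270],.006)
print(c["s"]["joints"].round(1))
E
```

```text
ctray [ 632.2 -159.6] [61.1 58.8 62.1 60.7] [-120.2  152.8   61.6  -28.2]
btray [ 507.6 -381.3] [124.9  86.5 123.2  86.1] [  28.6  -60.6 -151.6  120.5]
[  8.2  16.6 -10.8  -0.  -62.6  22.4]
```

Request:
apply_moves --commands '[{"grip": 0.35,"dp": [20,1,0],"yaw": -0.18},{"grip": 0.35,"dp": [40,2,0],"yaw": -0.36},{"grip": 0.35,"dp": [60,3,10],"yaw": -0.52},{"grip": 0.35,"dp": [60,3,60],"yaw": -0.527},{"grip": 0.35,"dp": [60,3,110],"yaw": -0.527},{"grip": 0.35,"dp": [60,3,140],"yaw": -0.527},{"grip": 0.35,"dp": [60,3,150],"yaw": -0.527},{"grip": 0.35,"dp": [60,3,150],"yaw": -0.527},{"grip": 0.35,"dp": [60,3,150],"yaw": -0.527}]'

```text
time_s: 15.38
tcp_pos: [0.6345, -0.1602, 0.0354]
eef_rot: [-179.9, -0.1, -29.2]
contact_force: [-0.3, -0.7, -0.6]
gripper_width: 0.0377
```

```bash
python3 - <<'E'
from h import *
s=cam("side");c=cam("scene")
a=cv2.resize(s["im"][190:300,340:450],None,fx=3.6,fy=3.6); b=cv2.resize(c["im"][230:340,300:410],None,fx=3.6,fy=3.6)
cv2.imwrite("pics/s6.png",np.hstack([a,b])); print(get_state()["tcp_pos"])
E
```

```text
[ 0.63429515 -0.16021977  0.03524513]
```

View pics/s6.png

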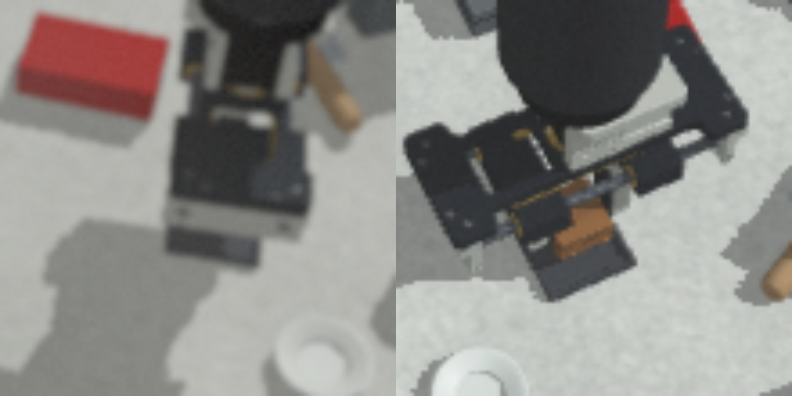

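Request:
apply_moves --commands '[{"grip": 0.35,"dp": [-1,0,10],"yaw": 0},{"grip": 0.35,"dp": [-1,0,18],"yaw": 0},{"grip": 0.35,"dp": [-1,0,21],"yaw": 0},{"grip": 0.35,"dp": [-1,0,21],"yaw": 0},{"grip": 0.35,"dp": [-1,0,21],"yaw": 0},{"grip": 0.35,"dp": [-1,0,21],"yaw": 0}]'

```text
time_s: 16.23
tcp_pos: [0.6326, -0.1598, 0.0128]
eef_rot: [-180.0, -0.0, -29.3]
contact_force: [-0.3, -0.6, -0.9]
gripper_width: 0.0382
```

Request:
apply_moves --commands '[{"grip": 0.35,"dp": [0,0,1],"yaw": 0},{"grip": 0.35,"dp": [0,0,1.5],"yaw": 0},{"grip": 0.35,"dp": [0,0,2],"yaw": 0}]'

```text
time_s: 16.6
tcp_pos: [0.6324, -0.1598, 0.0106]
eef_rot: [180.0, -0.0, -29.3]
contact_force: [-2.5, 0.5, 5.3]
gripper_width: 0.038
```

Request:
apply_moves --commands '[{"grip": 0.5,"dp": [0,0,0],"yaw": 0},{"grip": 0.65,"dp": [0,0,0],"yaw": 0},{"grip": 0.65,"dp": [0,0,0],"yaw": 0},{"grip": 0.65,"dp": [0,0,-30],"yaw": 0},{"grip": 0.65,"dp": [0,0,-85],"yaw": 0},{"grip": 1,"dp": [-20,-8,-140],"yaw": 0.15},{"grip": 1,"dp": [-60,-22,-180],"yaw": 0.33},{"grip": 1,"dp": [-110,-40,-215],"yaw": 0.5},{"grip": 1,"dp": [-160,-60,-235],"yaw": 0.68},{"grip": 1,"dp": [-215,-80,-240],"yaw": 0.86},{"grip": 1,"dp": [-258,-96,-240],"yaw": 1.04},{"grip": 1,"dp": [-258,-96,-240],"yaw": 1.06}]'

```text
time_s: 18.1
tcp_pos: [0.4527, 0.0517, 0.2514]
eef_rot: [-179.9, 0.1, -90.0]
contact_force: [0.8, -0.5, 0.1]
gripper_width: 0.0875
```

Request:
apply_moves --commands '[{"grip": 1,"dp": [0,0,0],"yaw": 0},{"grip": 1,"dp": [0,0,0],"yaw": 0}]'

```text
time_s: 18.35
tcp_pos: [0.4545, 0.0498, 0.2505]
eef_rot: [-180.0, -0.0, -90.0]
contact_force: [-0.2, -0.2, -0.2]
gripper_width: 0.0877
```

```bash
python3 - <<'E'
from h import *
c=cam("wrist"); cv2.imwrite("pics/w6.png",cv2.resize(c["im"][40:200,220:420],None,fx=4,fy=4,interpolation=cv2.INTER_CUBIC)); print(c["s"]["tcp_pos"],c["s"]["eef_rot"])
s=cam("side");b=cam("scene")
cv2.imwrite("pics/s7.png",np.hstack([cv2.resize(i,None,fx=3.6,fy=3.6) for i in (s["im"][190:300,340:450],b["im"][230:340,300:410])]))
E
```

```text
[0.45449711 0.0498312  0.25054573] [-1.79999603e+02 -3.10330045e-03 -8.99507738e+01]
```

View pics/w6.png

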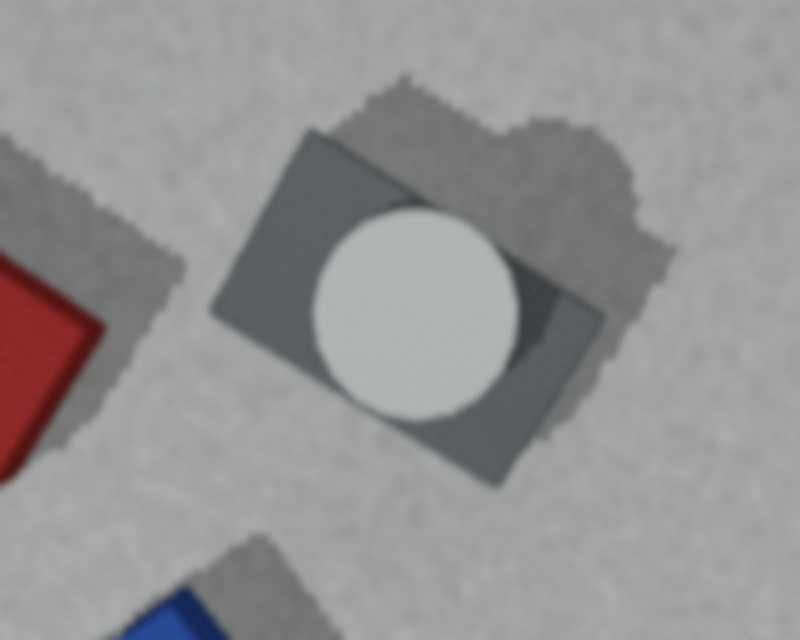

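View pics/s7.png

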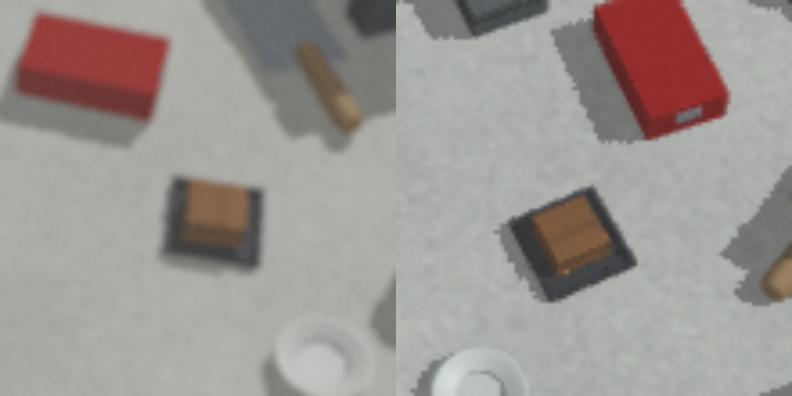

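The case lies square in the tray. The dish circle is centred at crop (416,314). I'll check both numerically.

```bash
python3 - <<'E'
from h import *
c=cam("wrist"); U=lambda l:np.array(l,float)/4+[219.6,39.6]
print("dish",cast(c,U([[416,314],[313,314],[519,314],[416,207],[416,421]]),.046).round(4))
s=cam("scene"); V=lambda l:(np.array(l,float)-[396,0])/3.6+[299.9,229.9]
print("case",cast(s,V([(532,215),(585,193),(610,247),(557,270)]),.023).mean(0),"tray",cast(s,V([(509,220),(592,188),(636,262),(552,300)]),.006).mean(0))
d=cam("side"); V=lambda l:np.array(l,float)/3.6+[339.9,189.9]
print("case",cast(d,V([(186,182),(249,186),(248,240),(183,235)]),.023).mean(0),"tray",cast(d,V([(174,177),(263,188),(259,270),(164,258)]),.006).mean(0))
E
```

```text
dish [[ 0.4541 -0.0128  0.046 ]
 [ 0.4824 -0.0128  0.046 ]
 [ 0.4258 -0.0127  0.046 ]
 [ 0.454  -0.0406  0.046 ]
 [ 0.4541  0.0164  0.046 ]]
case [ 0.6374367  -0.16096523  0.023     ] tray [ 0.63766475 -0.15910502  0.006     ]
case [ 0.63160218 -0.16470719  0.023     ] tray [ 0.6345685  -0.16182692  0.006     ]
```

Request:
apply_moves --commands '[{"grip": 1,"dp": [31,0,0],"yaw": 0},{"grip": 1,"dp": [62,0,30],"yaw": 0},{"grip": 1,"dp": [62,0,85],"yaw": 0},{"grip": 1,"dp": [62,0,140],"yaw": 0},{"grip": 1,"dp": [62,0,180],"yaw": 0},{"grip": 1,"dp": [62,0,203],"yaw": 0},{"grip": 1,"dp": [62,0,212],"yaw": 0},{"grip": 1,"dp": [62,0,213],"yaw": 0},{"grip": 1,"dp": [62,0,213],"yaw": 0},{"grip": 1,"dp": [62,0,213],"yaw": 0}]'

```text
time_s: 19.9
tcp_pos: [0.4549, -0.0117, 0.0385]
eef_rot: [-179.9, 0.0, -90.0]
contact_force: [-0.1, -0.4, 0.1]
gripper_width: 0.0879
```

Request:
apply_moves --commands '[{"grip": 0.75,"dp": [0,0,0],"yaw": 0},{"grip": 0.68,"dp": [0,0,0],"yaw": 0},{"grip": 0.62,"dp": [0,0,0],"yaw": 0},{"grip": 0.55,"dp": [0,0,0],"yaw": 0},{"grip": 0.55,"dp": [0,0,0],"yaw": 0},{"grip": 0.55,"dp": [0,0,0],"yaw": 0},{"grip": 0.55,"dp": [0,0,0],"yaw": 0}]' --newtons 15

```text
time_s: 20.78
tcp_pos: [0.4544, -0.0119, 0.0376]
eef_rot: [-180.0, 0.0, -90.0]
contact_force: [-0.6, 0.4, 2.2]
gripper_width: 0.0554
```

Request:
apply_moves --commands '[{"grip": 0.55,"dp": [0,0,-15],"yaw": 0},{"grip": 0.55,"dp": [0,0,-65],"yaw": 0},{"grip": 0.55,"dp": [0,0,-115],"yaw": 0},{"grip": 0.55,"dp": [-30,-15,-140],"yaw": 0},{"grip": 0.55,"dp": [-85,-40,-140],"yaw": 0},{"grip": 0.55,"dp": [-140,-65,-140],"yaw": 0},{"grip": 0.55,"dp": [-195,-90,-140],"yaw": 0},{"grip": 0.55,"dp": [-250,-90,-140],"yaw": 0},{"grip": 0.55,"dp": [-305,-90,-140],"yaw": 0},{"grip": 0.55,"dp": [-345,-90,-140],"yaw": 0},{"grip": 0.55,"dp": [-380,-90,-140],"yaw": 0},{"grip": 0.55,"dp": [-380,-90,-140],"yaw": 0}]'

```text
time_s: 22.28
tcp_pos: [0.5437, 0.3701, 0.1763]
eef_rot: [179.9, -0.1, -89.9]
contact_force: [0.1, -1.3, -1.2]
gripper_width: 0.0556
```

```bash
python3 - <<'E'
from h import *
print(get_state()["tcp_pos"])
s=cam("side");b=cam("scene")
cv2.imwrite("pics/s8.png",np.hstack([cv2.resize(i,None,fx=3,fy=3) for i in (s["im"][60:200,230:360],b["im"][80:220,340:470])]))
E
```

```text
[0.54371141 0.37014852 0.176295  ]
```

View pics/s8.png

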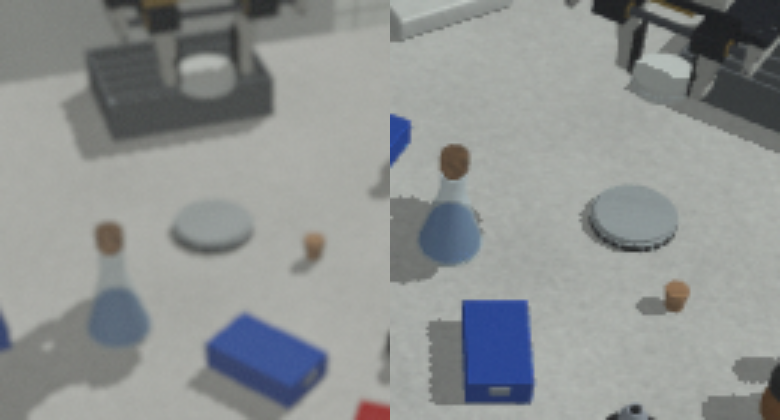

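```bash
python3 - <<'E'
from h import *
s=cam("scene"); print(cast(s,[(437,113),(490,130),(505,108)],0).round(3), cast(s,[(436,98)],.05))
E
```

```text
[[0.5   0.563 0.   ]
 [0.674 0.584 0.   ]
 [0.672 0.712 0.   ]] [[0.48483237 0.56847722 0.05      ]]
```

Request:
apply_moves --commands '[{"grip": 0.55,"dp": [2,-1,40],"yaw": 0},{"grip": 0.55,"dp": [2,-1,90],"yaw": 0},{"grip": 0.55,"dp": [2,-1,125],"yaw": 0},{"grip": 0.55,"dp": [2,-1,138],"yaw": 0},{"grip": 0.55,"dp": [2,-1,138],"yaw": 0},{"grip": 0.55,"dp": [2,-1,138],"yaw": 0}]'

```text
time_s: 23.18
tcp_pos: [0.5463, 0.3667, 0.0415]
eef_rot: [-179.9, 0.1, -90.0]
contact_force: [0.5, 0.8, -0.3]
gripper_width: 0.0552
```

```bash
python3 - <<'E'
from h import *
print(get_state()["tcp_pos"])
s=cam("side");b=cam("scene")
cv2.imwrite("pics/s9.png",np.hstack([cv2.resize(i,None,fx=3,fy=3) for i in (s["im"][60:200,230:360],b["im"][80:220,340:470])]))
E
```

```text
[0.54626849 0.36674892 0.0414516 ]
```

View pics/s9.png

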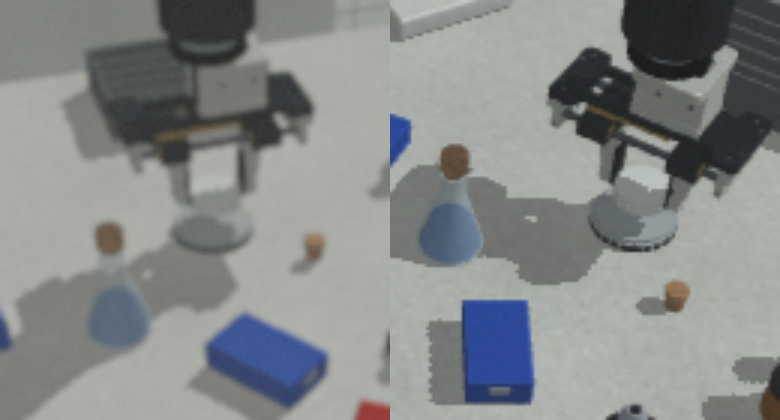

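Request:
apply_moves --commands '[{"grip": 0.55,"dp": [-1,1,10],"yaw": 0},{"grip": 0.55,"dp": [-1,1,16],"yaw": 0},{"grip": 0.55,"dp": [-1,1,19],"yaw": 0},{"grip": 0.55,"dp": [-1,1,19],"yaw": 0},{"grip": 0.55,"dp": [-1,1,19],"yaw": 0}]'

```text
time_s: 23.9
tcp_pos: [0.5444, 0.3671, 0.0206]
eef_rot: [-180.0, 0.0, -90.0]
contact_force: [0.5, 0.1, 0.2]
gripper_width: 0.0551
```

Request:
apply_moves --commands '[{"grip": 0.55,"dp": [0,0,1],"yaw": 0},{"grip": 0.55,"dp": [0,0,1.5],"yaw": 0}]'

```text
time_s: 24.15
tcp_pos: [0.5444, 0.3672, 0.0196]
eef_rot: [-180.0, 0.0, -90.0]
contact_force: [-1.7, -1.2, 5.8]
gripper_width: 0.0555
```

Request:
apply_moves --commands '[{"grip": 0.75,"dp": [0,0,0],"yaw": 0},{"grip": 0.85,"dp": [0,0,0],"yaw": 0},{"grip": 0.85,"dp": [0,0,0],"yaw": 0},{"grip": 0.9,"dp": [0,0,-30],"yaw": 0},{"grip": 1,"dp": [0,0,-85],"yaw": 0},{"grip": 1,"dp": [0,0,-140],"yaw": 0},{"grip": 1,"dp": [40,15,-190],"yaw": 0},{"grip": 1,"dp": [95,30,-215],"yaw": 0},{"grip": 1,"dp": [150,45,-230],"yaw": 0},{"grip": 1,"dp": [205,60,-230],"yaw": 0},{"grip": 1,"dp": [262,75,-230],"yaw": 0},{"grip": 1,"dp": [317,90,-230],"yaw": 0}]'

```text
time_s: 25.65
tcp_pos: [0.4534, 0.0484, 0.2493]
eef_rot: [-180.0, 0.0, -90.0]
contact_force: [1.8, -0.2, 1.2]
gripper_width: 0.0876
```

Request:
apply_moves --commands '[{"grip": 1,"dp": [0,0,0],"yaw": 0},{"grip": 1,"dp": [0,0,0],"yaw": 0},{"grip": 1,"dp": [0,0,0],"yaw": 0}]'

```text
time_s: 26.02
tcp_pos: [0.4546, 0.0509, 0.249]
eef_rot: [180.0, -0.0, -90.0]
contact_force: [-0.5, 0.8, 0.5]
gripper_width: 0.0879
```

```bash
python3 - <<'E'
from h import *
c=cam("wrist"); cv2.imwrite("pics/w7.png",cv2.resize(c["im"][40:200,220:420],None,fx=4,fy=4,interpolation=cv2.INTER_CUBIC)); print(c["s"]["tcp_pos"],c["s"]["eef_rot"])
s=cam("side");b=cam("scene")
cv2.imwrite("pics/s10.png",np.hstack([cv2.resize(i,None,fx=5,fy=5) for i in (s["im"][110:170,260:340],b["im"][120:180,380:460])]))
E
```

```text
[0.45462302 0.05087542 0.24896602] [ 1.79994587e+02 -2.30862134e-04 -8.99516127e+01]
```

View pics/w7.png

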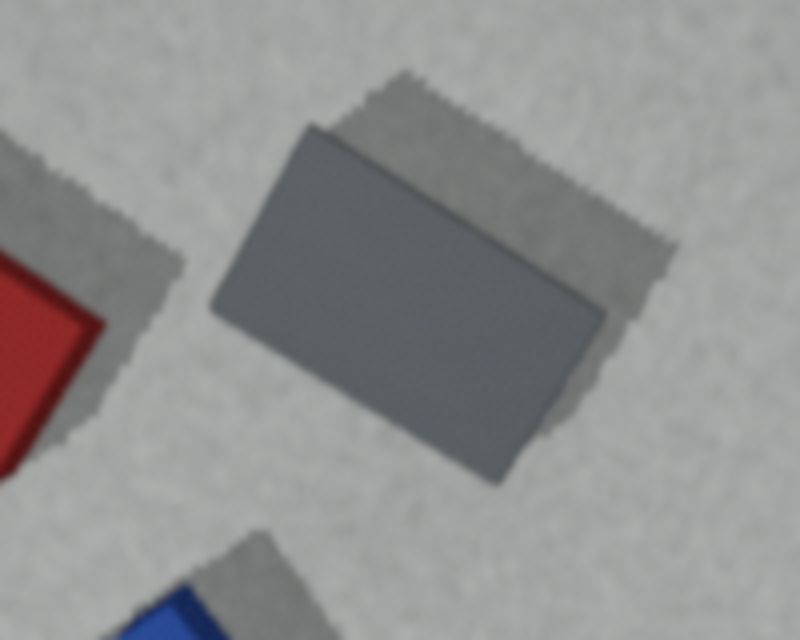

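View pics/s10.png

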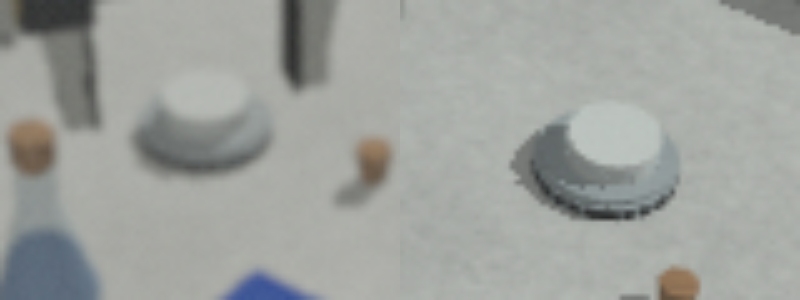

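The dish lies flat on the stage, with its top centred at (613,133) in the scene crop. The grey box is free, with crop corners (311,124), (606,314), (500,487) and (211,307).

```bash
python3 - <<'E'
from h import *
c=cam("wrist"); U=lambda l:np.array(l,float)/4+[219.6,39.6]
P=cast(c,U([(311,124),(606,314),(500,487),(211,307)]),.03)[:,:2]*1000; e=np.diff(np.r_[P,P[:1]],axis=0)
print(P.mean(0).round(1),np.linalg.norm(e,axis=1).round(1),np.degrees(np.arctan2(e[:,1],e[:,0])).round(1))
s=cam("scene");V=lambda l:(np.array(l,float)-[400,0])/5+[379.9,119.9]
print("dish",cast(s,V([(613.5,133)]),.028),"stage x-extent mid",cast(s,V([(605,153),(530,153),(680,160)]),.012).round(4))
d=cam("side");V=lambda l:(np.array(l,float))/5+[259.9,109.9]
print("dish",cast(d,V([(206,96)]),.028),"stage",cast(d,V([(203,124)]),.012))
E
```

```text
[456.1 -11.8] [97.3 57.8 98.1 57. ] [ 148.7   59.4  -31.8 -121.3]
dish [[0.54689036 0.36895809 0.028     ]] stage x-extent mid [[0.5448 0.367  0.012 ]
 [0.5082 0.3415 0.012 ]
 [0.5842 0.3872 0.012 ]]
dish [[0.54567269 0.36623914 0.028     ]] stage [[0.54121038 0.35953733 0.012     ]]
```

Request:
apply_moves --commands '[{"grip": 1,"dp": [15,0,0],"yaw": -0.17},{"grip": 1,"dp": [30,-1,0],"yaw": -0.34},{"grip": 1,"dp": [45,-1,0],"yaw": -0.51},{"grip": 1,"dp": [55,-2,0],"yaw": -0.68},{"grip": 1,"dp": [63,-2,20],"yaw": -0.85},{"grip": 1,"dp": [63,-2,60],"yaw": -1.02},{"grip": 1,"dp": [63,-2,110],"yaw": -1.025},{"grip": 1,"dp": [63,-2,150],"yaw": -1.025},{"grip": 1,"dp": [63,-2,180],"yaw": -1.025},{"grip": 1,"dp": [63,-2,190],"yaw": -1.025},{"grip": 1,"dp": [63,-2,190],"yaw": -1.025},{"grip": 1,"dp": [63,-2,190],"yaw": -1.025}]'

```text
time_s: 27.82
tcp_pos: [0.4572, -0.0126, 0.0602]
eef_rot: [-179.9, -0.1, -31.3]
contact_force: [-0.6, -1.1, 0.7]
gripper_width: 0.0875
```

```bash
python3 - <<'E'
from h import *
s=cam("side");b=cam("scene"); print(get_state()["tcp_pos"])
cv2.imwrite("pics/s11.png",np.hstack([cv2.resize(i,None,fx=3,fy=3) for i in (s["im"][150:270,250:380],b["im"][150:270,270:400])]))
E
```

```text
[ 0.45710647 -0.01260303  0.06019595]
```

View pics/s11.png

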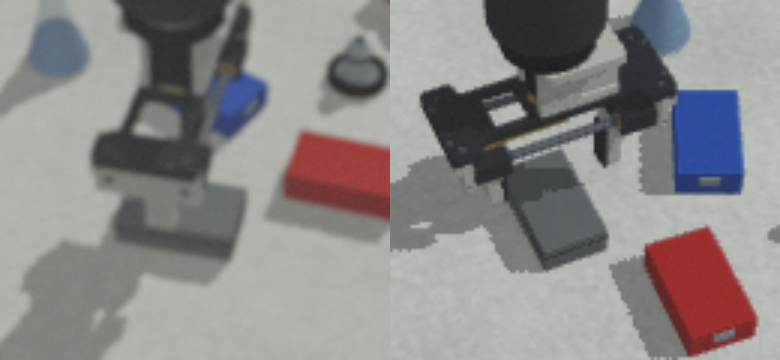

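The jaws straddle the box squarely, so I'll lower and grip.

Request:
apply_moves --commands '[{"grip": 1,"dp": [0,0,25],"yaw": 0},{"grip": 1,"dp": [0,0,42],"yaw": 0},{"grip": 1,"dp": [0,0,48],"yaw": 0},{"grip": 1,"dp": [0,0,48],"yaw": 0},{"grip": 1,"dp": [0,0,48],"yaw": 0},{"grip": 0.8,"dp": [0,0,48],"yaw": 0},{"grip": 0.72,"dp": [0,0,48],"yaw": 0},{"grip": 0.65,"dp": [0,0,48],"yaw": 0},{"grip": 0.6,"dp": [0,0,48],"yaw": 0},{"grip": 0.6,"dp": [0,0,48],"yaw": 0},{"grip": 0.6,"dp": [0,0,48],"yaw": 0},{"grip": 0.6,"dp": [0,0,48],"yaw": 0}]' --newtons 25

```text
time_s: 29.42
tcp_pos: [0.4565, -0.0128, 0.0112]
eef_rot: [-180.0, -0.0, -31.3]
contact_force: [0.7, 1.4, 4.5]
gripper_width: 0.06
```

Request:
apply_moves --commands '[{"grip": 0.6,"dp": [0,0,-15],"yaw": 0},{"grip": 0.6,"dp": [0,0,-60],"yaw": 0},{"grip": 0.6,"dp": [0,0,-105],"yaw": 0},{"grip": 0.6,"dp": [20,12,-145],"yaw": 0},{"grip": 0.6,"dp": [60,36,-160],"yaw": -0.12},{"grip": 0.6,"dp": [100,60,-160],"yaw": -0.25},{"grip": 0.6,"dp": [140,84,-160],"yaw": -0.38},{"grip": 0.6,"dp": [180,108,-160],"yaw": -0.51},{"grip": 0.6,"dp": [193,155,-160],"yaw": -0.65},{"grip": 0.6,"dp": [206,202,-160],"yaw": -0.79},{"grip": 0.6,"dp": [219,248,-160],"yaw": -0.93},{"grip": 0.6,"dp": [232,292,-160],"yaw": -1.047}]'

```text
time_s: 30.92
tcp_pos: [0.5018, -0.3842, 0.1701]
eef_rot: [-179.9, 0.0, 28.9]
contact_force: [0.8, 0.4, -1.2]
gripper_width: 0.0599
```

Request:
apply_moves --commands '[{"grip": 0.6,"dp": [0,0,30],"yaw": 0},{"grip": 0.6,"dp": [0,0,70],"yaw": 0},{"grip": 0.6,"dp": [0,0,90],"yaw": 0},{"grip": 0.6,"dp": [0,0,90],"yaw": 0},{"grip": 0.6,"dp": [0,0,90],"yaw": 0}]'

```text
time_s: 31.55
tcp_pos: [0.5034, -0.3832, 0.0817]
eef_rot: [180.0, -0.0, 28.7]
contact_force: [-0.5, -1.0, -0.5]
gripper_width: 0.0599
```

```bash
python3 - <<'E'
from h import *
s=cam("side");b=cam("scene"); print(get_state()["tcp_pos"])
cv2.imwrite("pics/s12.png",np.hstack([cv2.resize(i,None,fx=2.6,fy=2.6) for i in (s["im"][250:400,310:460],b["im"][240:390,170:320])]))
E
```

```text
[ 0.50373878 -0.38319038  0.08229074]
```

View pics/s12.png

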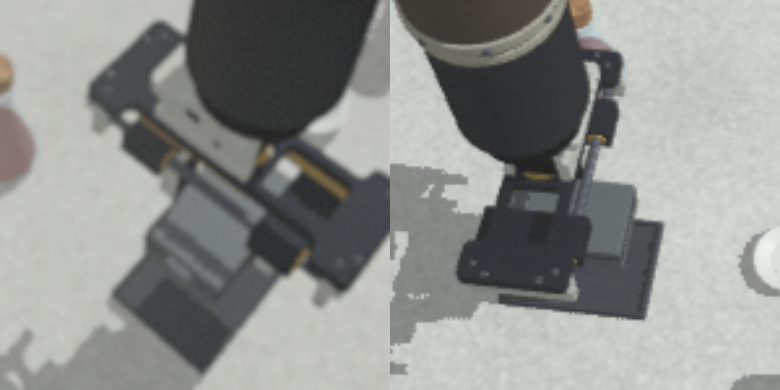

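Request:
apply_moves --commands '[{"grip": 0.6,"dp": [0,0,25],"yaw": 0},{"grip": 0.6,"dp": [0,0,45],"yaw": 0},{"grip": 0.6,"dp": [0,0,50],"yaw": 0},{"grip": 0.6,"dp": [0,0,50],"yaw": 0},{"grip": 0.6,"dp": [0,0,50],"yaw": 0}]'

```text
time_s: 32.28
tcp_pos: [0.5037, -0.3832, 0.0323]
eef_rot: [179.9, -0.1, 28.7]
contact_force: [-0.6, 0.1, -1.1]
gripper_width: 0.0599
```

```bash
python3 - <<'E'
from h import *
s=cam("side");b=cam("scene"); print(get_state()["tcp_pos"])
cv2.imwrite("pics/s13.png",np.hstack([cv2.resize(i,None,fx=3.6,fy=3.6,interpolation=cv2.INTER_CUBIC) for i in (s["im"][290:400,340:450],b["im"][280:390,190:300])]))
E
```

```text
[ 0.50354745 -0.38316236  0.03206528]
```

View pics/s13.png

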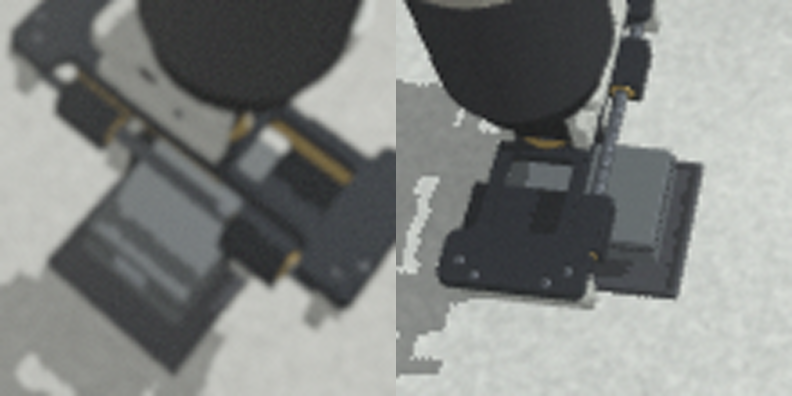

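```bash
python3 - <<'E'
from h import *
s=cam("scene"); V=lambda l:(np.array(l,float)-[396,0])/3.6+[189.9,279.9]
d=cam("side"); W=lambda l:np.array(l,float)/3.6+[339.9,289.9]
a=np.radians(28.7);Rt=np.array([[np.cos(a),np.sin(a)],[-np.sin(a),np.cos(a)]])
f=lambda P,t:((P[:,:2]-t)@Rt.T*1000).round(1)
t=np.array([.5052,-.3812])
print("scene box +x top corners",f(cast(s,V([(671,152),(657,250)]),.051),t)," tray",f(cast(s,V([(703,165),(680,298)]),.008),t))
print("side box -?x end top",f(cast(d,W([(190,300),(85,227)]),.051),t),"tray corners",f(cast(d,W([(175,372),(50,262)]),.006),t))
E
```

```text
scene box +x top corners [[ 51.5  26.8]
 [ 55.4 -34.1]]  tray [[ 64.5  40.1]
 [ 66.5 -44.6]]
side box -?x end top [[-45.5 -32.9]
 [-51.8  27.2]] tray corners [[-60.8 -41.9]
 [-60.7  39.2]]
```

The box is within about 2 mm of the tray centre, so I'll lower it.

Request:
apply_moves --commands '[{"grip": 0.6,"dp": [0,-1,8],"yaw": 0},{"grip": 0.6,"dp": [0,-1,14],"yaw": 0},{"grip": 0.6,"dp": [0,-1,16],"yaw": 0},{"grip": 0.6,"dp": [0,-1,16],"yaw": 0},{"grip": 0.6,"dp": [0,-1,17],"yaw": 0},{"grip": 0.6,"dp": [0,-1,17],"yaw": 0}]'

```text
time_s: 33.22
tcp_pos: [0.5027, -0.3822, 0.0143]
eef_rot: [180.0, -0.0, 28.7]
contact_force: [-0.3, 0.3, 0.9]
gripper_width: 0.0597
```

Request:
apply_moves --commands '[{"grip": 0.6,"dp": [0,0,1],"yaw": 0},{"grip": 0.6,"dp": [0,0,1],"yaw": 0}]'

```text
time_s: 33.48
tcp_pos: [0.5027, -0.3822, 0.0143]
eef_rot: [180.0, -0.0, 28.7]
contact_force: [-2.6, 2.7, 8.1]
gripper_width: 0.0596
```

Request:
apply_moves --commands '[{"grip": 0.75,"dp": [0,0,0],"yaw": 0},{"grip": 0.9,"dp": [0,0,0],"yaw": 0},{"grip": 0.9,"dp": [0,0,0],"yaw": 0},{"grip": 0.9,"dp": [0,0,-25],"yaw": 0},{"grip": 0.9,"dp": [0,0,-80],"yaw": 0},{"grip": 0.9,"dp": [0,0,-135],"yaw": 0},{"grip": 0.9,"dp": [20,-20,-185],"yaw": 0},{"grip": 0.9,"dp": [60,-60,-210],"yaw": 0},{"grip": 0.9,"dp": [100,-100,-220],"yaw": 0},{"grip": 0.9,"dp": [130,-134,-220],"yaw": 0},{"grip": 0.9,"dp": [130,-134,-220],"yaw": 0}]'

```text
time_s: 34.85
tcp_pos: [0.5529, -0.1994, 0.2334]
eef_rot: [180.0, -0.0, 28.9]
contact_force: [0.2, 0.5, 0.3]
gripper_width: 0.0792
```

Request:
apply_moves --commands '[{"grip": 0.9,"dp": [0,-60,-40],"yaw": 0},{"grip": 0.9,"dp": [0,-120,-60],"yaw": 0},{"grip": 0.9,"dp": [0,-180,-60],"yaw": 0},{"grip": 0.9,"dp": [0,-180,-60],"yaw": 0},{"grip": 0.9,"dp": [0,-180,-60],"yaw": 0}]'

```text
time_s: 35.48
tcp_pos: [0.4656, -0.0442, 0.2933]
eef_rot: [180.0, -0.0, 28.8]
contact_force: [-0.1, -0.5, -0.2]
gripper_width: 0.0783
```

```bash
python3 - <<'E'
from h import *
s=cam("side");b=cam("scene"); print(get_state()["tcp_pos"])
cv2.imwrite("pics/f1.png",b["im"]);cv2.imwrite("pics/f2.png",s["im"])
cv2.imwrite("pics/f3.png",np.hstack([cv2.resize(i,None,fx=3.6,fy=3.6,interpolation=cv2.INTER_CUBIC) for i in (s["im"][290:400,340:450],b["im"][280:390,190:300])]))
E
```

```text
[ 0.46599901 -0.04504714  0.29278789]
```

View pics/f1.png

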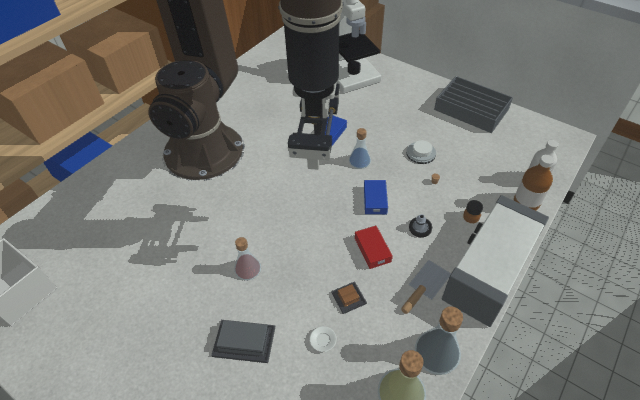

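View pics/f2.png

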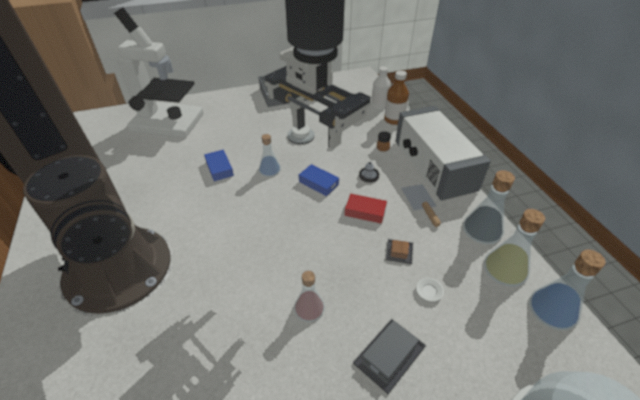

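View pics/f3.png

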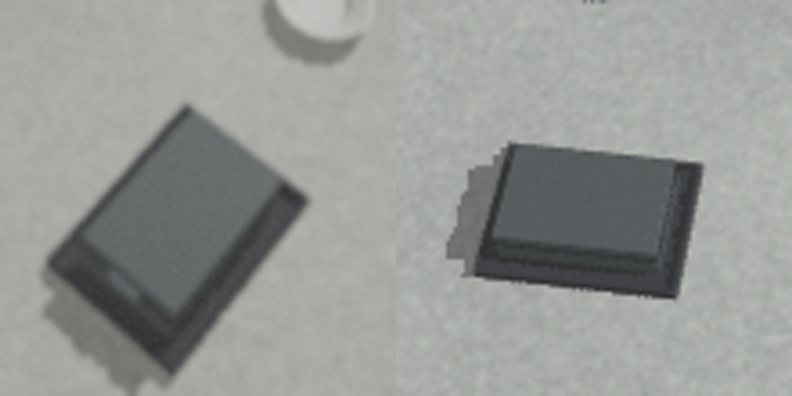

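All four pieces are in place, and the flasks are at their old pixels (360,147) and (247,258). One numeric check on the box, then I'll hand in.

```bash
python3 - <<'E'
from h import *
import plant
s=cam("scene"); V=lambda l:(np.array(l,float)-[396,0])/3.6+[189.9,279.9]
P=cast(s,V([(513,145),(674,161),(658,258),(493,238)]),.033)[:,:2]*1000; e=np.diff(np.r_[P,P[:1]],axis=0)
print(P.mean(0),np.linalg.norm(e,axis=1).round(1),np.degrees(np.arctan2(e[:,1],e[:,0])).round(1),"tray 507.6 -381.3 (same cam)")
if np.linalg.norm(P.mean(0)-[507,-381.3])<9: print(plant.close_job())
E
```

```text
[ 507.51591839 -381.10092757] [100.5  61.2  99.8  59.5] [  29.1  -58.9 -151.9  121.9] tray 507.6 -381.3 (same cam)
the job is handed in; nothing more can be done
None
```

I took the pile apart from the top and put all four pieces away in order, then handed the job in at about 36 s of the 128 s allowed. Handing in returned no verdict.

My last checks, all from the scene and side cameras:

| Piece | Place | Offset from centre | How checked |
|---|---|---|---|
| Lens | round cup | not measured, looks centred | upright by eye in both views |
| Case | square tray | about 2 mm (scene), 4 mm (side) | square and flat by eye |
| Dish | round stage | about 1.5 mm (scene) | flat by eye in both views |
| Slide box | long tray | under 1 mm (scene) | measured within about 1° of square |

- **Setting down:** each piece was lowered until light contact (5–8 N) and then released.
- **Flasks:** both appear where they started in the final scene picture. I compared them by eye and did not measure them.
- **Gripper:** it was clear of everything when I handed in.
- **Case tray angle:** I first misread it by about 60°. The wrist view showed this before I set the case down, and I corrected it.
- **Camera disagreement:** the fixed and wrist cameras disagreed by 2–5 mm, so I aimed at a compromise between them.
- **Stage reading from the side camera:** it came out about 8 mm from the scene and wrist readings because of poor contrast, so I did not use it. The dish offset therefore rests on the scene view alone.

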